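# Rock the angle gauge on the domed stud until its needle settles on the index

## Task

The angle gauge has fallen over: first stand it upright on its foot on the steel table, so that its needle hangs freely. Then pick it up by its black grip, gently set it upright with its foot on top of the round-headed (domed) stud, keep it touching the stud and rock it over until the swinging needle settles on the small index tab at the rim of the dial. The job ends while you are still holding the gauge there, resting on the stud with the needle still on the tab and nothing else carrying it; leave the other things on the table where they are.

Things in the scene. Friction and masses are not known exactly. Their poses are not given: they have to be found in the camera images.
- gauge: Pendulum angle gauge, about 0.35 kg, loose. Origin: middle of the foot's underside; x out of the white dial, z up when upright. Foot 40 (x) x 96 (y) x 10 mm; square case 22 x 96 mm up to z = 104 mm; black grip on top. It starts lying on its +y side, origin 48 mm above the table, dial facing world +x and grip (own z) world +y, within 20 degrees. Turn it +90 degrees about its own x to right it.
- grip (a point): Middle of the black grip block, 130 mm above the foot's underside on the gauge's centre line. The block is 16 mm thick (own x) x 30 mm wide (own y), from 104 to 152 mm above the underside: grasp it across its 16 mm.
- pointer (a joint): Angle (rad) of the swinging needle about the gauge's x axis, pivot 56 mm above the foot's underside; 0 = points at the grip, positive = towards own -y. It is weighted and always points straight up once settled (0.5 s): it reads 0 with the gauge upright, +a with its top leaning by a towards its own +y side, about 1.57 at the start.
- index (a joint): Angle (rad) at which the index tab is set, measured like the pointer: the needle is on the tab when both read the same. 0.26 to 0.50, stiff, stays as found: the gauge must finally lean by that angle towards its own +y side, the side on which it lay.
- pointer_tip (a point): Tip of the needle, 36 mm from its pivot.
- index_tip (a point): Inner tip of the index tab, 36 mm from the pivot; it coincides with the needle tip when the needle is on the tab. The tab is 9 mm wide, black, at the rim of the dial.
- stud_block: Dark steel block 60 (x) x 50 (y) x 25 mm, fixed to the table, with an upright stud of 24 mm diameter in the middle that ends in a round dome; origin at the centre of the block's underside.
- stud_top (a point): Highest point of the dome (radius 12 mm), 51 mm above the table. The gauge's foot is set on it near the middle of the foot.
- flat_stud: Bystander: 50 mm square block, 20 mm high, with a flat hexagon nut and a thin bolt end, 50 mm high in all; not the domed stud.
- step_block: Bystander: stair-shaped steel block 80 x 30 x 60 mm.
- tee_nut: Bystander: steel T-shaped nut 30 x 28 x 18 mm.
- hex_nut: Bystander: steel hexagon nut 30 mm across, 14 mm high.
- collet: Bystander: standing steel collet, 32 mm diameter, 42 mm high.
- parallel: Bystander: ground steel bar 120 x 12 x 22 mm.
- chip_brush: Bystander: flat brush about 205 mm long, 14 mm high.

How it is judged (in metres and radians):
On the way, in this order (a step that is already met when the one before it is completed fails the run):
1. the gauge stands upright with its foot on the table and the needle hangs still (angle between gauge's own z axis and vertical below 0.12 rad and height (world z) of gauge below 0.008 m and contact force between gauge and table above 0.3 N and velocity of joint pointer between -0.6 and 0.6 rad/s), for 0.3 s.
2. the gauge is set upright on the domed stud (contact force between gauge and stud_block above 0.3 N and z of stud_top in the frame of gauge between -0.006 and 0.004 m and y of stud_top in the frame of gauge between -0.028 and 0.028 m and angle between gauge's own z axis and vertical below 0.12 rad), for 0.2 s.
At the end, for the whole second after the job is handed in: Still held in the fingers, the gauge's foot touches the dome (0.3-25 N, dome within 28 mm of the foot's middle along y) and no table or bystander; dial vertical within 11 degrees; needle at rest, its tip within 2.5 mm (4 degrees) of the index tip (contact force between gauge and stud_block between 0.3 and 25 N and z of stud_top in the frame of gauge between -0.006 and 0.004 m and y of stud_top in the frame of gauge between -0.028 and 0.028 m and distance between pointer_tip and index_tip below 0.0025 m and velocity of joint pointer between -0.4 and 0.4 rad/s and linear speed of gauge below 0.02 m/s and angle between gauge's own x axis and vertical between 1.37 and 1.77 rad and contact force between the fingers and gauge above 1 N and height (world z) of gauge above 0.035 m and contact force between gauge and table below 0.05 N and contact force between gauge and flat_stud below 0.05 N and contact force between gauge and step_block below 0.05 N and contact force between gauge and tee_nut below 0.05 N and contact force between gauge and hex_nut below 0.05 N and contact force between gauge and collet below 0.05 N and contact force between gauge and parallel below 0.05 N and contact force between gauge and chip_brush below 0.05 N); the arm keeps its last pose, push and grip.
It fails at once if a bystander is moved by more than 30 mm (distance of any of flat_stud, step_block, tee_nut, hex_nut, collet, parallel, chip_brush from where it was at the start of the episode above 0.03 m).
It fails at once if the gauge is pressed hard on the stud or the table (over 60 N) (contact force between gauge and stud_block above 60 N or contact force between gauge and table above 60 N).
It also fails if it takes over 61 s, if anything falls off the work surface, if the arm or the gripper's body presses on something with over 40 N, if the wrist force passes 120 N, or if a joint passes its speed limit or range.

## Robot

A 6-joint arm with a two-finger parallel gripper is mounted at the origin on the work surface. World frame = base frame: x ahead of the robot, y to its left, z up, the work surface at z = 0. Lengths are in mm, angles in rad, forces in N, time in s.
With the tool pointing down it reaches from about 350 to 775 mm from the base axis. Payload 7.3 kg.
Tool frame: the origin (TCP) lies on the centre line of the jaws, within the pads' length; the fingertips stand 22 mm ahead of it and the grasp point (between the pads) lies 3 mm ahead of it; x points along the fingers, z is the direction in which the jaws open and shut, and the axes are right-handed (so a half turn about x gives the same grasp; the last joint's range is limited). The gripper opens to 92 mm and grips with 3 to 60 N. Pads are 19 mm wide; open, the fingers measure 130 mm over their backs; the gripper's body (75 mm by 190 mm) begins 47 mm behind the grasp point.
Start: joints at [-1.322, 0.342, 1.524, -0, 1.275, -0.146], TCP at [201.95, -484.622, 248.741] pointing down, gripper open.
Joint ranges: [-2.53, 2.53], [-0.77, 2.02], [0.04, 2.7], [-1, 4.14], [0.28, 2.66], [-3.11, 3.11]. Speed limits (rad/s): [2.57, 2.57, 3.14, 3.14, 3.14, 3.14].

## Interface

Orientations are given as [roll, pitch, yaw] about the fixed x, y, z axes, in that order (R = Rz(yaw) Ry(pitch) Rx(roll)).
In Python, from plant import readout, imaging, bot gives the robot as it stands.
- The arm moves only by the tool arm_command, never from a script. Its argument "plan" is a list of rows, each an object of numbers: "tx", "ty", "tz": the shift along the tool's x, y, z in cm; "wx", "wy", "wz": the turn, a rotation vector about the tool's x, y, z in rad; "jaw": the opening, from -1 (shut) to 1 (fully open). In form: [{"tx": .., "ty": .., "tz": .., "wx": .., "wy": .., "wz": .., "jaw": ..}, ...]. A call has 1 to 20 rows; each row shifts and turns the commanded pose from where the row before left it, along the tool's axes as they then stand; what a row does not reach is not made up. A row lasts 1/10 s, in which the tool goes at most 50 mm and 8.59 degrees, less where a joint would pass 70% of its speed; a pose out of reach is approached as far as the arm can. A call with a gripper value outside its range is refused whole. The fingers move at their own pace and stop on an object; the grip force is fixed at half the most. Time passes only in rows, so rows that do not move let the fingers close. It gives the time, the measured TCP pose, the force and the opening at its end, in the units of the state.
- readout.get_obs(): the state, without advancing time (a new reading comes with each control period).
- imaging.capture(name): name is "scene" or "top" or "wrist"; returns the picture (480x640x3 uint8, blue, green, red); there is no depth.
- imaging.get_calibration(name): a dict with "fx", "fy", "cx", "cy" (pixels), "position" and "rotation" of the camera in the world; the wrist camera has in their place "mount" (4x4, takes a point from camera to tool coordinates, whose origin is the TCP and whose axes are the tool frame's). Camera axes: x right, y up, looking along -z (the intrinsics and any distortion apply to the point x, -y, -z); pixel columns grow to the right and rows downward; lengths in mm; the calibration is good to about 2 mm. A picture is of the moment at which its call begins: read the wrist's pose just before it. get_calibration takes no time and is no camera call.
- bot.close_job(): hands the job in, once; it reports no verdict.
The state is a dict: "time": time; "joint_positions": joint angles; "dq": joint speeds; "tau": joint torques, N m; "tool_pos": TCP position; "tcp_rot": TCP orientation; "contact_force": force on the tool from outside, world axes, zero at the start; "moment": the same for the moment, N m; "grip_width": finger opening in mm.
Only numpy, scipy, OpenCV 4.12 (cv2) and the standard library are available. Lean on these libraries where they do the work, as an engineer would, in place of code of your own. Each camera call takes 0.05 s, during which the arm holds its last target.

## Working session

There is one attempt and no reset: what is moved stays moved. The work goes in short steps, Python scripts to look and compute and a tool call to move; the robot and the scene stay as the last step left them, time stands still between calls to the robot, and variables do not carry over. Pictures are saved under pics/ and viewed, and the job is handed in when it is done.

Besides the shell and the picture viewer there is one more tool, called after "Request:" in YAML: its name, and indented under it one key for each argument. arm_command: Moves the arm, as the interface text tells. Its arguments: {"type":"object","properties":{"plan":{"type":"array"}},"required":["plan"]}

```bash
ls; mkdir -p pics; python3 - <<'E'
from plant import readout, imaging, bot
import cv2
o=readout.get_obs();print(o)
for n in ["scene","top"]:
    cv2.imwrite(f"pics/{n}0.png",imaging.capture(n))
for n in ["scene","top","wrist"]:
    print(n,imaging.get_calibration(n))
E
```

```text
pics
{'time': 0.0, 'joint_positions': array([-1.32201129e+00,  3.42746200e-01,  1.52502168e+00,  8.81677734e-06,
        1.27541483e+00, -1.46004177e-01]), 'dq': array([ 0.0001745 , -0.00025522,  0.00101121, -0.00042701, -0.0001032 ,
        0.00077402]), 'tau': array([-2.56800176e-04, -4.31243527e+01, -2.44215167e+01,  7.18415016e-02,
        5.61663124e-02, -1.28603292e-04]), 'tool_pos': array([ 201.8484822 , -484.23501707,  248.03113392]), 'tcp_rot': array([2.99028631, 1.56920625, 1.81427662]), 'contact_force': array([ 0.32220042, -0.10027241, -0.3581599 ]), 'moment': array([-0.01366754,  0.06231422, -0.0071649 ]), 'grip_width': 91.52454439299913}
scene {'fx': 597.4707037634781, 'fy': 597.4707037634781, 'cx': 323.27469597240326, 'cy': 237.31581083137905, 'position': array([1757.31017893,   42.26985426,  961.62415845]), 'rotation': array([ 0.93515806, -0.00566367,  1.58040496])}
top {'fx': 591.7760438887066, 'fy': 591.7760438887066, 'cx': 318.90138352605135, 'cy': 237.64776468228678, 'position': array([ 343.22339809,   28.1316078 , 1236.33843926]), 'rotation': array([ 0.17833554, -0.00813884, -1.58068533])}
wrist {'fx': 414.22620876894365, 'fy': 414.22620876894365, 'cx': 325.8488476502921, 'cy': 239.14908494141383, 'mount': array([[-8.81574294e-04,  2.83003394e-01, -9.59118502e-01,
        -1.35935229e+02],
       [-5.60359187e-04,  9.59118585e-01,  2.83003934e-01,
         7.75138814e+01],
       [ 9.99999454e-01,  7.86939857e-04, -6.86950737e-04,
         2.78558517e-03],
       [ 0.00000000e+00,  0.00000000e+00,  0.00000000e+00,
         1.00000000e+00]])}
```

View pics/scene0.png

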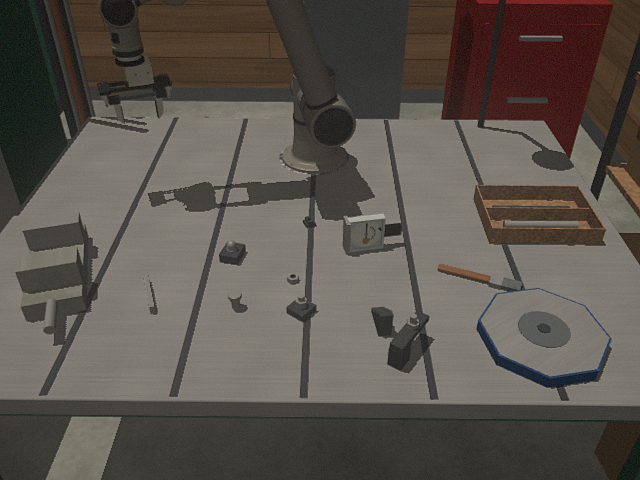

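View pics/top0.png

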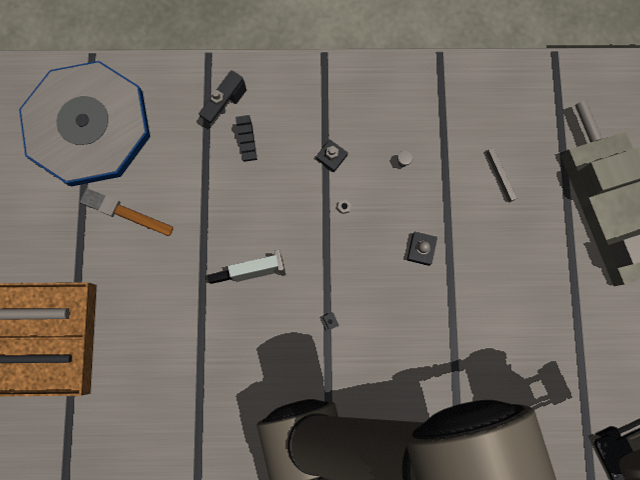

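The top view shows the gauge lying at about (248,268), with its foot at (280,263) and grip at (218,277). The domed stud is at (423,247) and the flat stud at (332,153). I'll zoom in next.

```bash
cat > h.py <<'E'
import numpy as np, cv2
from scipy.spatial.transform import Rotation as R
from plant import readout, imaging, bot
def cam(n,obs=None):
    c=imaging.get_calibration(n)
    if n=="wrist":
        T=np.eye(4);T[:3,:3]=R.from_euler('xyz',obs['tcp_rot']).as_matrix();T[:3,3]=obs['tool_pos']
        return c,T@c['mount']
    T=np.eye(4);T[:3,:3]=R.from_euler('xyz',c['rotation']).as_matrix();T[:3,3]=c['position'];return c,T
def ray(n,px,obs=None):
    c,T=cam(n,obs);d=np.array([(px[0]-c['cx'])/c['fx'],-(px[1]-c['cy'])/c['fy'],-1.])
    return T[:3,3],T[:3,:3]@d
def onz(n,px,z,obs=None):
    o,d=ray(n,px,obs);return o+d*(z-o[2])/d[2]
def proj(n,P,obs=None):
    c,T=cam(n,obs);p=T[:3,:3].T@(np.array(P)-T[:3,3]);return np.array([c['cx']+c['fx']*p[0]/-p[2],c['cy']-c['fy']*p[1]/-p[2]])
def crop(img,x,y,w,h,s,name):
    cv2.imwrite(name,cv2.resize(img[y:y+h,x:x+w],None,fx=s,fy=s,interpolation=cv2.INTER_CUBIC))
E
python3 - <<'E'
from h import *
t=cv2.imread("pics/top0.png");s=cv2.imread("pics/scene0.png")
crop(t,195,230,100,75,8,"pics/a.png");crop(s,335,200,80,60,10,"pics/b.png");crop(t,390,215,80,60,8,"pics/c.png")
print(onz("top",(423,247),51),onz("top",(248,268),22))
E
```

```text
[ 535.6863427  -195.02082945   51.        ] [499.58528426 163.05618281  22.        ]
```

View pics/a.png

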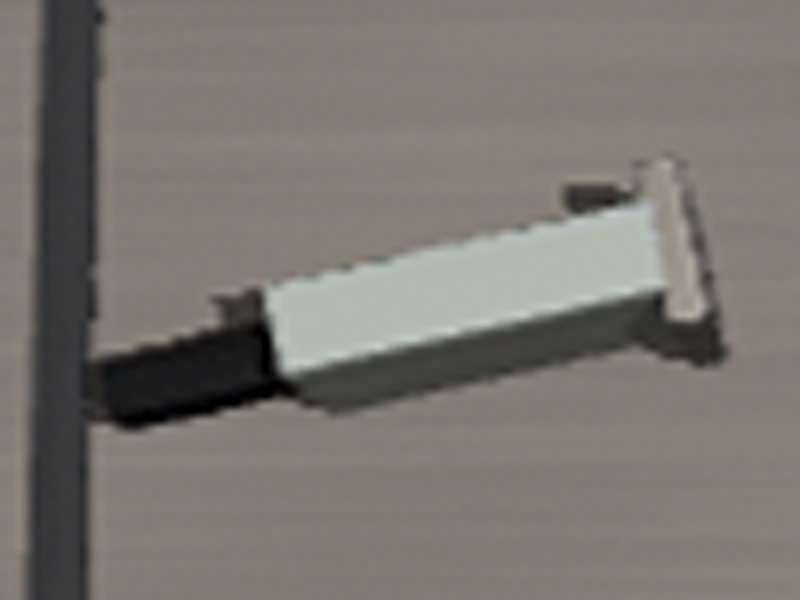

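View pics/b.png

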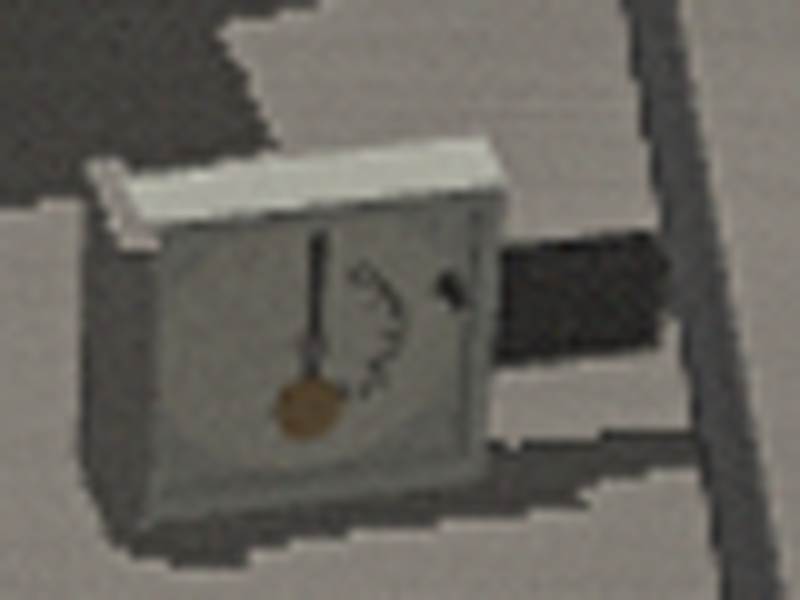

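View pics/c.png

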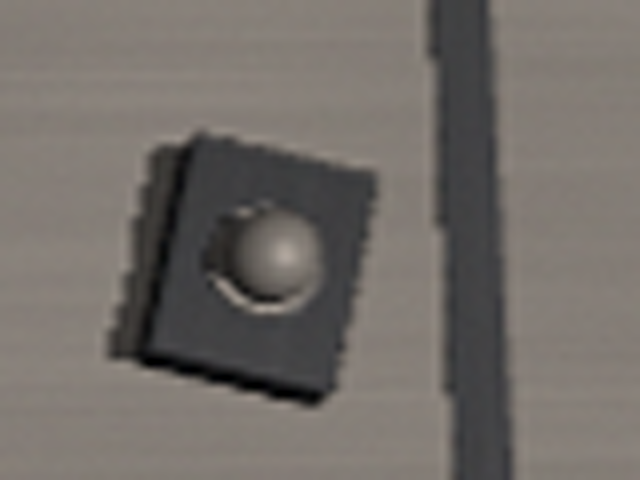

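```bash
cat > fit.py <<'E'
from h import *
from scipy.optimize import least_squares
top=lambda x,y:np.array([x/8+195-.45,y/8+230-.45])
sc=lambda x,y:np.array([x/10+335-.45,y/10+200-.45])
# gauge pts
obs=[("top",(11,-48,104),top(262,288)),("top",(-11,-48,104),top(285,378)),("top",(-11,-48,10),top(665,290)),("top",(11,-48,10),top(648,200)),
("top",(20,-48,0),top(672,160)),("top",(-20,-48,0),top(712,315)),
("scene",(11,-48,104),sc(505,190)),("scene",(-11,-48,104),sc(490,137)),
("scene",(8,-15,152),sc(660,235)),("scene",(8,15,152),sc(660,348)),("scene",(11,48,10),sc(150,522)),("scene",(11,48,104),sc(487,470))]
def T(p):
    x,y,yaw=p[:3]
    M=R.from_euler('z',yaw).as_matrix()@np.array([[1,0,0],[0,0,1],[0,-1,0]]).astype(float) # own y->-z, own z->+y
    return M,np.array([x,y,48.])
def res(p):
    M,t=T(p);r=[]
    for n,g,u in obs: r+=list(proj(n,M@np.array(g)+t)-u)
    return r
for n in ["top","scene",None]:
    O=obs
    full=list(obs)
    if n: obs=[o for o in full if o[0]==n]
    s=least_squares(res,[490,110,0.1],loss='soft_l1');print(n,s.x[:2],np.degrees(s.x[2]),np.round(s.fun.reshape(-1,2),1).tolist())
    obs=full
M,t=T(s.x);print("grip",M@[0,0,130]+t,"z",M[:,2],"x",M[:,0])
# index angle rough
def face(px):
    o,d=ray("scene",px);nrm=M[:,0];k=nrm@(t+M@np.array([11.,0,0])-o)/(nrm@d);return M.T@(o+k*d-t)
for nm,c in [("disc",(308,408)),("needle tip",(320,235)),("tabc",(450,288)),("tab in",(437,285))]:
    g=face(sc(*c));print(nm,g,np.arctan2(-g[1],g[2]-56),np.hypot(g[1],g[2]-56))
Rt=R.from_euler('xyz',readout.get_obs()['tcp_rot']).as_matrix();print(Rt)
E
python3 fit.py
```

```text
top [506.9458554  90.3594709] 12.673913056623089 [[0.4, 0.2], [-0.2, -0.1], [-0.2, -0.1], [-0.5, 0.2], [0.5, -0.4], [-0.0, 0.1]]
scene [510.79424261  90.94517931] 14.912545385542497 [[0.4, -1.3], [-0.9, -0.7], [1.1, 1.5], [0.2, -0.6], [-0.5, 0.5], [-0.2, 0.5]]
None [507.17520631  90.3734847 ] 12.9338441273747 [[0.4, 0.3], [-0.1, 0.0], [-0.2, -0.2], [-0.5, 0.2], [0.5, -0.5], [0.0, -0.0], [0.4, -1.3], [-0.6, -0.7], [1.3, 1.8], [0.4, -0.2], [-0.9, -0.2], [-0.2, 0.5]]
grip [478.0778445  217.07527449  48.        ] z [-0.22382586  0.97462915  0.        ] x [0.97462915 0.22382586 0.        ]
disc [11.         18.13269084 53.90325059] -1.6859186978440177 18.25351569200557
needle tip [ 11.         -36.95398872  54.37211175] 1.6148196252680003 36.989827013041875
tabc [ 11.         -14.98092358  90.38852256] 0.4108459374180934 37.50997940867854
tab in [ 11.         -16.4659055   86.79208496] 0.4910555290981664 34.91816919948822
[[-3.47939735e-04  9.23095417e-01  3.84570838e-01]
 [ 1.29226331e-03  3.84570955e-01 -9.23094530e-01]
 [-9.99999104e-01  1.75785517e-04 -1.32668986e-03]]
```

```bash
cat >> h.py <<'E'
from scipy.linalg import logm,expm
def cur():
    o=readout.get_obs();T=np.eye(4);T[:3,:3]=R.from_euler('xyz',o['tcp_rot']).as_matrix();T[:3,3]=o['tool_pos'];return T
def frame(d,z):
    d=np.array(d,float);d/=np.linalg.norm(d);z=np.array(z,float);z-=d*(z@d);z/=np.linalg.norm(z)
    return np.column_stack([d,np.cross(z,d),z])
def rows(T0,T1,n):
    L=np.real(logm(np.linalg.inv(T0)@T1))/n;E=expm(L);w=R.from_matrix(E[:3,:3]).as_rotvec()
    print(n,"rows t(cm)",np.round(E[:3,3]/10,4),"w",np.round(w,5), "mm/row",round(np.linalg.norm(E[:3,3]),1),"deg/row",round(np.degrees(np.linalg.norm(w)),2))
    T=T0@E; 
def mk(Rm,grasp):
    T=np.eye(4);T[:3,:3]=Rm;T[:3,3]=np.array(grasp)-3*Rm[:,0];return T
E
cat > g.py <<'E'
from h import *
gx=np.array([.975,.2216,0]);gz=np.array([-.2216,.975,0]);up=np.array([0,0,1.])
o=np.array([507.0,90.4,48])
s=np.radians(40)
RG=frame(-np.sin(s)*gz-np.cos(s)*up,gx)
G=mk(RG,o+gz*132)
E
python3 - <<'E'
from g import *
W=G.copy();W[:3,3]=[450,-60,300]
P=G.copy();P[:3,3]-=120*RG[:,0]
print(P,G)
rows(cur(),W,20);rows(W,P,14);rows(P,G,10)
E
```

```text
[[ 1.42449634e-01 -1.69787654e-01  9.75130891e-01  4.60227495e+02]
 [-6.26752678e-01  7.47035029e-01  2.21629749e-01  2.96190579e+02]
 [-7.66086929e-01 -6.42736974e-01 -1.29422499e-18  1.42228692e+02]
 [ 0.00000000e+00  0.00000000e+00  0.00000000e+00  1.00000000e+00]] [[ 1.42449634e-01 -1.69787654e-01  9.75130891e-01  4.77321451e+02]
 [-6.26752678e-01  7.47035029e-01  2.21629749e-01  2.20980258e+02]
 [-7.66086929e-01 -6.42736974e-01 -1.29422499e-18  5.02982608e+01]
 [ 0.00000000e+00  0.00000000e+00  0.00000000e+00  1.00000000e+00]]
20 rows t(cm) [-1.1282  2.4855  0.0884] w [-0.06691 -0.0244  -0.02898] mm/row 27.3 deg/row 4.41
14 rows t(cm) [-0.7209  2.6125  0.6351] w [ 0.  0. -0.] mm/row 27.8 deg/row 0.0
10 rows t(cm) [ 1.2 -0.   0. ] w [ 0.  0. -0.] mm/row 12.0 deg/row 0.0
```

Request:
arm_command:
  plan:
    - {"tx": -1.128,"ty": 2.486,"tz": 0.088,"wx": -0.0669,"wy": -0.0244,"wz": -0.029,"jaw": 1}
    - {"tx": -1.128,"ty": 2.486,"tz": 0.088,"wx": -0.0669,"wy": -0.0244,"wz": -0.029,"jaw": 1}
    - {"tx": -1.128,"ty": 2.486,"tz": 0.088,"wx": -0.0669,"wy": -0.0244,"wz": -0.029,"jaw": 1}
    - {"tx": -1.128,"ty": 2.486,"tz": 0.088,"wx": -0.0669,"wy": -0.0244,"wz": -0.029,"jaw": 1}
    - {"tx": -1.128,"ty": 2.486,"tz": 0.088,"wx": -0.0669,"wy": -0.0244,"wz": -0.029,"jaw": 1}
    - {"tx": -1.128,"ty": 2.486,"tz": 0.088,"wx": -0.0669,"wy": -0.0244,"wz": -0.029,"jaw": 1}
    - {"tx": -1.128,"ty": 2.486,"tz": 0.088,"wx": -0.0669,"wy": -0.0244,"wz": -0.029,"jaw": 1}
    - {"tx": -1.128,"ty": 2.486,"tz": 0.088,"wx": -0.0669,"wy": -0.0244,"wz": -0.029,"jaw": 1}
    - {"tx": -1.128,"ty": 2.486,"tz": 0.088,"wx": -0.0669,"wy": -0.0244,"wz": -0.029,"jaw": 1}
    - {"tx": -1.128,"ty": 2.486,"tz": 0.088,"wx": -0.0669,"wy": -0.0244,"wz": -0.029,"jaw": 1}
    - {"tx": -1.128,"ty": 2.486,"tz": 0.088,"wx": -0.0669,"wy": -0.0244,"wz": -0.029,"jaw": 1}
    - {"tx": -1.128,"ty": 2.486,"tz": 0.088,"wx": -0.0669,"wy": -0.0244,"wz": -0.029,"jaw": 1}
    - {"tx": -1.128,"ty": 2.486,"tz": 0.088,"wx": -0.0669,"wy": -0.0244,"wz": -0.029,"jaw": 1}
    - {"tx": -1.128,"ty": 2.486,"tz": 0.088,"wx": -0.0669,"wy": -0.0244,"wz": -0.029,"jaw": 1}
    - {"tx": -1.128,"ty": 2.486,"tz": 0.088,"wx": -0.0669,"wy": -0.0244,"wz": -0.029,"jaw": 1}
    - {"tx": -1.128,"ty": 2.486,"tz": 0.088,"wx": -0.0669,"wy": -0.0244,"wz": -0.029,"jaw": 1}
    - {"tx": -1.128,"ty": 2.486,"tz": 0.088,"wx": -0.0669,"wy": -0.0244,"wz": -0.029,"jaw": 1}
    - {"tx": -1.128,"ty": 2.486,"tz": 0.088,"wx": -0.0669,"wy": -0.0244,"wz": -0.029,"jaw": 1}
    - {"tx": -1.128,"ty": 2.486,"tz": 0.088,"wx": -0.0669,"wy": -0.0244,"wz": -0.029,"jaw": 1}
    - {"tx": -1.128,"ty": 2.486,"tz": 0.088,"wx": -0.0669,"wy": -0.0244,"wz": -0.029,"jaw": 1}

```text
time: 2.1
tool_pos: [450.0, -59.0, 299.6]
tcp_rot: [-1.573, 0.87, -1.346]
contact_force: [0.6, -0.5, 0.6]
grip_width: 92.1
```

```bash
python3 - <<'E'
from g import *
o=readout.get_obs();print(o['time'],o['joint_positions'],o['tool_pos'])
P=G.copy();P[:3,3]-=120*RG[:,0]
rows(cur(),P,16)
E
```

```text
2.1 [ 0.12242977  0.18050113  1.80346295 -0.76101141  1.19459976  0.20092336] [449.99277896 -59.00062887 299.56940195]
16 rows t(cm) [-0.6319  2.2778  0.5583] w [1.8e-04 6.0e-05 1.7e-04] mm/row 24.3 deg/row 0.01
```

Request:
arm_command:
  plan:
    - {"tx": -0.632,"ty": 2.278,"tz": 0.558,"jaw": 1}
    - {"tx": -0.632,"ty": 2.278,"tz": 0.558,"jaw": 1}
    - {"tx": -0.632,"ty": 2.278,"tz": 0.558,"jaw": 1}
    - {"tx": -0.632,"ty": 2.278,"tz": 0.558,"jaw": 1}
    - {"tx": -0.632,"ty": 2.278,"tz": 0.558,"jaw": 1}
    - {"tx": -0.632,"ty": 2.278,"tz": 0.558,"jaw": 1}
    - {"tx": -0.632,"ty": 2.278,"tz": 0.558,"jaw": 1}
    - {"tx": -0.632,"ty": 2.278,"tz": 0.558,"jaw": 1}
    - {"tx": -0.632,"ty": 2.278,"tz": 0.558,"jaw": 1}
    - {"tx": -0.632,"ty": 2.278,"tz": 0.558,"jaw": 1}
    - {"tx": -0.632,"ty": 2.278,"tz": 0.558,"jaw": 1}
    - {"tx": -0.632,"ty": 2.278,"tz": 0.558,"jaw": 1}
    - {"tx": -0.632,"ty": 2.278,"tz": 0.558,"jaw": 1}
    - {"tx": -0.632,"ty": 2.278,"tz": 0.558,"jaw": 1}
    - {"tx": -0.632,"ty": 2.278,"tz": 0.558,"jaw": 1}
    - {"tx": -0.632,"ty": 2.278,"tz": 0.558,"jaw": 1}

```text
invalid input at $.plan[0]: expected keys tx, ty, tz, wx, wy, wz, jaw
```

```bash
python3 - <<'E'
from g import *
P=G.copy();P[:3,3]-=120*RG[:,0]
o=readout.get_obs();print(o['time'],o['joint_positions'],o['tool_pos'],P[:3,3])
im=imaging.capture("wrist")
# overlay predicted gauge
M=np.column_stack([gx,-up,gz]);t=np.array([507.,90.4,48])
for g in [(8,-15,104),(8,-15,152),(-8,-15,152),(-8,-15,104),(11,-48,104),(-11,-48,104),(11,-48,10),(-11,-48,10)]:
    u=proj("wrist",M@np.array(g)+t,o);cv2.circle(im,tuple(int(round(v)) for v in u),3,(0,0,255),1)
cv2.imwrite("pics/w1.png",im)
rows(cur(),G,10)
E
```

```text
2.1 [ 0.12242977  0.18050113  1.80346295 -0.76101141  1.19459976  0.20092336] [449.99277896 -59.00062887 299.56940195] [460.22749498 296.19057938 142.22869224]
10 rows t(cm) [0.1961 3.6075 0.9125] w [0.00092 0.00013 0.00015] mm/row 37.3 deg/row 0.05
```

View pics/w1.png

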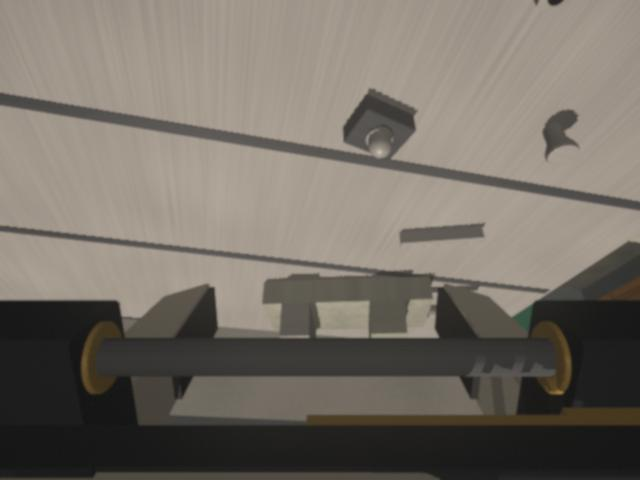

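All seven keys are required, so I'll resend the move. The picture, taken at the waypoint, shows the dome tip near (379,140).

Request:
arm_command:
  plan:
    - {"tx": -0.632,"ty": 2.278,"tz": 0.558,"wx": 0,"wy": 0,"wz": 0,"jaw": 1}
    - {"tx": -0.632,"ty": 2.278,"tz": 0.558,"wx": 0,"wy": 0,"wz": 0,"jaw": 1}
    - {"tx": -0.632,"ty": 2.278,"tz": 0.558,"wx": 0,"wy": 0,"wz": 0,"jaw": 1}
    - {"tx": -0.632,"ty": 2.278,"tz": 0.558,"wx": 0,"wy": 0,"wz": 0,"jaw": 1}
    - {"tx": -0.632,"ty": 2.278,"tz": 0.558,"wx": 0,"wy": 0,"wz": 0,"jaw": 1}
    - {"tx": -0.632,"ty": 2.278,"tz": 0.558,"wx": 0,"wy": 0,"wz": 0,"jaw": 1}
    - {"tx": -0.632,"ty": 2.278,"tz": 0.558,"wx": 0,"wy": 0,"wz": 0,"jaw": 1}
    - {"tx": -0.632,"ty": 2.278,"tz": 0.558,"wx": 0,"wy": 0,"wz": 0,"jaw": 1}
    - {"tx": -0.632,"ty": 2.278,"tz": 0.558,"wx": 0,"wy": 0,"wz": 0,"jaw": 1}
    - {"tx": -0.632,"ty": 2.278,"tz": 0.558,"wx": 0,"wy": 0,"wz": 0,"jaw": 1}
    - {"tx": -0.632,"ty": 2.278,"tz": 0.558,"wx": 0,"wy": 0,"wz": 0,"jaw": 1}
    - {"tx": -0.632,"ty": 2.278,"tz": 0.558,"wx": 0,"wy": 0,"wz": 0,"jaw": 1}
    - {"tx": -0.632,"ty": 2.278,"tz": 0.558,"wx": 0,"wy": 0,"wz": 0,"jaw": 1}
    - {"tx": -0.632,"ty": 2.278,"tz": 0.558,"wx": 0,"wy": 0,"wz": 0,"jaw": 1}
    - {"tx": -0.632,"ty": 2.278,"tz": 0.558,"wx": 0,"wy": 0,"wz": 0,"jaw": 1}
    - {"tx": -0.632,"ty": 2.278,"tz": 0.558,"wx": 0,"wy": 0,"wz": 0,"jaw": 1}

```text
time: 3.75
tool_pos: [460.8, 295.7, 141.7]
tcp_rot: [-1.572, 0.871, -1.349]
contact_force: [0.4, -0.0, -0.5]
grip_width: 92.0
```

```bash
python3 - <<'E'
from g import *
P=G.copy();P[:3,3]-=120*RG[:,0]
o=readout.get_obs();print(o['time'],o['joint_positions'],o['tool_pos'],P[:3,3])
im=imaging.capture("wrist")
M=np.column_stack([gx,-up,gz]);t=np.array([507.,90.4,48])
for g in [(8,-15,104),(8,-15,152),(-8,-15,152),(-8,-15,104),(11,-48,104),(-11,-48,104),(11,-48,10),(-11,-48,10)]:
    u=proj("wrist",M@np.array(g)+t,o);cv2.circle(im,tuple(int(round(v)) for v in u),3,(0,0,255),1)
cv2.imwrite("pics/w1.png",im)
rows(cur(),G,10)
E
```

```text
3.75 [ 0.73512198  0.71768088  1.39646586 -0.60103768  1.44568068  0.71879187] [460.83272025 295.71406425 141.68555939] [460.22749498 296.19057938 142.22869224]
10 rows t(cm) [ 1.1944 -0.0313 -0.0069] w [ 2.3e-04 -2.0e-05  2.0e-05] mm/row 11.9 deg/row 0.01
```

View pics/w1.png

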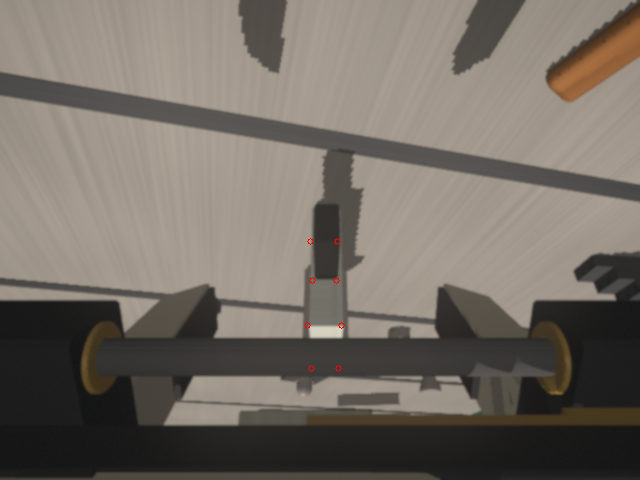

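The overlay matches, apart from a lateral offset of about 1 mm. I'll advance and grasp.

Request:
arm_command:
  plan:
    - {"tx": 1.194,"ty": -0.03,"tz": 0.01,"wx": 0,"wy": 0,"wz": 0,"jaw": 1}
    - {"tx": 1.194,"ty": -0.03,"tz": 0.01,"wx": 0,"wy": 0,"wz": 0,"jaw": 1}
    - {"tx": 1.194,"ty": -0.03,"tz": 0.01,"wx": 0,"wy": 0,"wz": 0,"jaw": 1}
    - {"tx": 1.194,"ty": -0.03,"tz": 0.01,"wx": 0,"wy": 0,"wz": 0,"jaw": 1}
    - {"tx": 1.194,"ty": -0.03,"tz": 0.0,"wx": 0,"wy": 0,"wz": 0,"jaw": 1}
    - {"tx": 1.194,"ty": -0.03,"tz": 0.0,"wx": 0,"wy": 0,"wz": 0,"jaw": 1}
    - {"tx": 1.194,"ty": -0.03,"tz": 0.0,"wx": 0,"wy": 0,"wz": 0,"jaw": 1}
    - {"tx": 1.194,"ty": -0.03,"tz": 0.0,"wx": 0,"wy": 0,"wz": 0,"jaw": 1}
    - {"tx": 1.194,"ty": -0.03,"tz": 0.0,"wx": 0,"wy": 0,"wz": 0,"jaw": 1}
    - {"tx": 1.194,"ty": -0.03,"tz": 0.0,"wx": 0,"wy": 0,"wz": 0,"jaw": 1}
    - {"tx": 0,"ty": 0,"tz": 0,"wx": 0,"wy": 0,"wz": 0,"jaw": -0.4}
    - {"tx": 0,"ty": 0,"tz": 0,"wx": 0,"wy": 0,"wz": 0,"jaw": -0.4}
    - {"tx": 0,"ty": 0,"tz": 0,"wx": 0,"wy": 0,"wz": 0,"jaw": -0.4}
    - {"tx": 0,"ty": 0,"tz": 0,"wx": 0,"wy": 0,"wz": 0,"jaw": -0.4}
    - {"tx": 0,"ty": 0,"tz": 0,"wx": 0,"wy": 0,"wz": 0,"jaw": -0.4}

```text
time: 5.3
tool_pos: [478.9, 218.2, 53.5]
tcp_rot: [-1.57, 0.871, -1.346]
contact_force: [0.2, -0.6, 0.0]
grip_width: 56.4
```

```bash
python3 - <<'E'
from g import *
o=readout.get_obs();print(o['time'],o['joint_positions'],o['tool_pos'],G[:3,3],o['grip_width'],o['contact_force'])
im=imaging.capture("wrist")
cv2.imwrite("pics/w2.png",im)
s=imaging.capture("scene");crop(s,300,150,160,120,5,"pics/s2.png")
E
```

```text
5.3 [ 0.61804124  0.78029505  1.58162961 -0.69470897  1.19117571  0.79755155] [478.9446275  218.24637012  53.46068251] [477.3214511  220.98025803  50.29826079] 56.36703932286765 [ 0.22973315 -0.63550451  0.04762951]
```

View pics/w2.png

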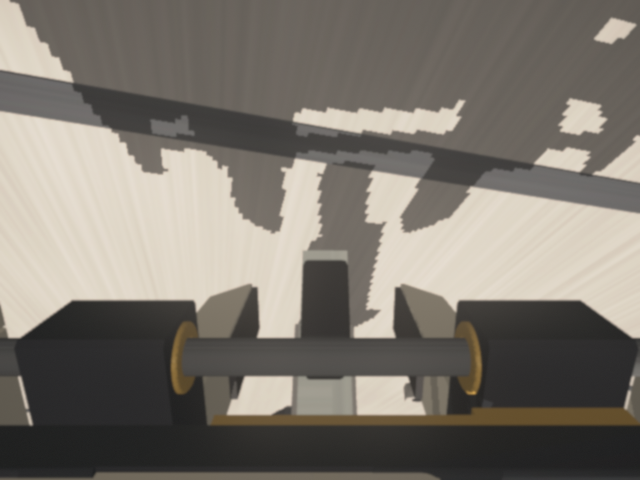

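View pics/s2.png

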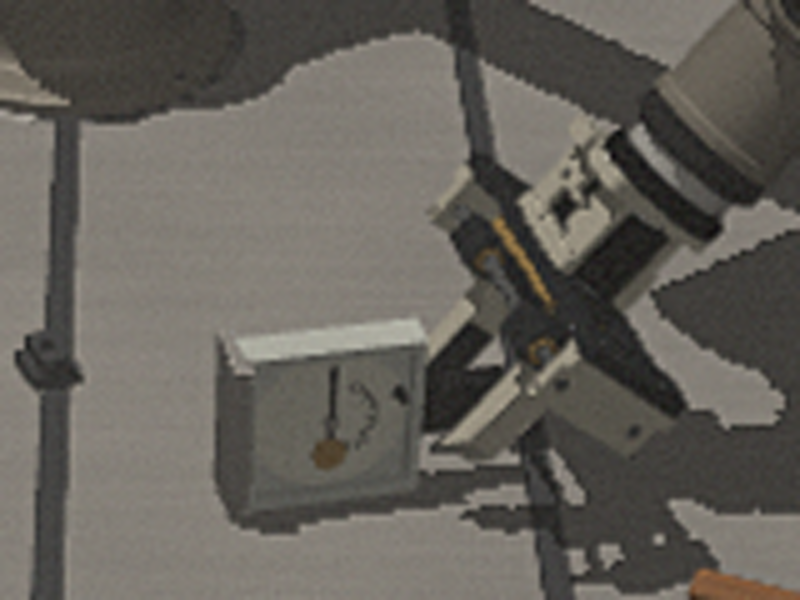

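```bash
python3 - <<'E'
from g import *
for i in range(3):
    o=readout.get_obs();print(o['time'],o['tool_pos'],o['tcp_rot'],o['grip_width'])
T=cur();print((np.linalg.inv(T)@G)[:3,3]);print(RG.T@(G[:3,3]-T[:3,3]))
E
```

```text
5.4 [478.87601822 218.11131778  53.34920589] [-1.57042147  0.87119153 -1.34678653] 48.39863262509031
5.4 [478.87601822 218.11131778  53.34920589] [-1.57042147  0.87119153 -1.34678653] 48.39863262509031
5.4 [478.87601822 218.11131778  53.34920589] [-1.57042147  0.87119153 -1.34678653] 48.39863262509031
[ 0.31070509  4.36860739 -0.88005392]
[ 0.31772566  4.36810039 -0.88006391]
```

Request:
arm_command:
  plan:
    - {"tx": 0.03,"ty": 0.2,"tz": 0,"wx": 0,"wy": 0,"wz": 0,"jaw": -0.3}
    - {"tx": 0,"ty": 0.2,"tz": 0,"wx": 0,"wy": 0,"wz": 0,"jaw": -0.5}
    - {"tx": 0,"ty": 0,"tz": 0,"wx": 0,"wy": 0,"wz": 0,"jaw": -1}
    - {"tx": 0,"ty": 0,"tz": 0,"wx": 0,"wy": 0,"wz": 0,"jaw": -1}
    - {"tx": 0,"ty": 0,"tz": 0,"wx": 0,"wy": 0,"wz": 0,"jaw": -1}
    - {"tx": 0,"ty": 0,"tz": 0,"wx": 0,"wy": 0,"wz": 0,"jaw": -1}
    - {"tx": 0,"ty": 0,"tz": 0,"wx": 0,"wy": 0,"wz": 0,"jaw": -1}
    - {"tx": 0,"ty": 0,"tz": 0,"wx": 0,"wy": 0,"wz": 0,"jaw": -1}
    - {"tx": 0,"ty": 0,"tz": 0,"wx": 0,"wy": 0,"wz": 0,"jaw": -1}

```text
time: 6.3
tool_pos: [478.1, 220.7, 50.3]
tcp_rot: [-1.571, 0.871, -1.348]
contact_force: [-0.2, 0.6, -2.2]
grip_width: 16.2
```

```bash
cat > lift.py <<'E'
from g import *
# rotate about tool z axis (gauge x) by 90deg about foot +y edge (world z=0 at origin) then raise
def rotT(T,c,ax,a):
    M=np.eye(4);Rm=R.from_rotvec(np.array(ax)*a).as_matrix();M[:3,:3]=Rm;M[:3,3]=c-Rm@c;return M@T
E
python3 - <<'E'
from lift import *
o=readout.get_obs();print(o['time'],o['joint_positions'],o['tool_pos'],o['grip_width'],o['contact_force'])
T=cur();edge=np.array([507.,90.4,0])
T1=rotT(T,edge,T[:3,2],np.pi/2)
T1[2,3]+=8
print(T1);rows(T,T1,20)
E=np.linalg.inv(T)@T1
E
```

```text
6.3 [ 0.62206541  0.78699747  1.57844004 -0.69304131  1.19107905  0.80193162] [478.14436974 220.67283108  50.28588111] 16.18787261383789 [-0.17917684  0.63051395 -2.18936571]
[[-1.69627586e-01 -1.42418018e-01  9.75163366e-01  5.18857867e+02]
 [ 7.46006434e-01  6.28027127e-01  2.21486632e-01  4.15264224e+01]
 [-6.43972734e-01  7.65048388e-01 -2.85968454e-04  1.41428229e+02]
 [ 0.00000000e+00  0.00000000e+00  0.00000000e+00  1.00000000e+00]]
20 rows t(cm) [-0.5529 -0.9954 -0.    ] w [-0.      -0.       0.07854] mm/row 11.4 deg/row 4.5
```

```bash
python3 - <<'E'
from lift import *
T=cur();edge=np.array([507.,90.4,0])
T1=rotT(T,edge,T[:3,2],np.pi/2)
rows(T,T1,40)
print(T[:3,:3].T@[0,0,8])
E
```

```text
40 rows t(cm) [-0.264  -0.4937  0.    ] w [-0.      -0.       0.03927] mm/row 5.6 deg/row 2.25
[-6.12038710e+00 -5.15178188e+00 -2.28774763e-03]
```

Request:
arm_command:
  plan:
    - {"tx": -0.31,"ty": -0.26,"tz": 0,"wx": 0,"wy": 0,"wz": 0,"jaw": -1}
    - {"tx": -0.31,"ty": -0.26,"tz": 0,"wx": 0,"wy": 0,"wz": 0,"jaw": -1}
    - {"tx": -0.264,"ty": -0.494,"tz": 0,"wx": 0,"wy": 0,"wz": 0.03927,"jaw": -1}
    - {"tx": -0.264,"ty": -0.494,"tz": 0,"wx": 0,"wy": 0,"wz": 0.03927,"jaw": -1}
    - {"tx": -0.264,"ty": -0.494,"tz": 0,"wx": 0,"wy": 0,"wz": 0.03927,"jaw": -1}
    - {"tx": -0.264,"ty": -0.494,"tz": 0,"wx": 0,"wy": 0,"wz": 0.03927,"jaw": -1}
    - {"tx": -0.264,"ty": -0.494,"tz": 0,"wx": 0,"wy": 0,"wz": 0.03927,"jaw": -1}
    - {"tx": -0.264,"ty": -0.494,"tz": 0,"wx": 0,"wy": 0,"wz": 0.03927,"jaw": -1}
    - {"tx": -0.264,"ty": -0.494,"tz": 0,"wx": 0,"wy": 0,"wz": 0.03927,"jaw": -1}
    - {"tx": -0.264,"ty": -0.494,"tz": 0,"wx": 0,"wy": 0,"wz": 0.03927,"jaw": -1}
    - {"tx": -0.264,"ty": -0.494,"tz": 0,"wx": 0,"wy": 0,"wz": 0.03927,"jaw": -1}
    - {"tx": -0.264,"ty": -0.494,"tz": 0,"wx": 0,"wy": 0,"wz": 0.03927,"jaw": -1}
    - {"tx": -0.264,"ty": -0.494,"tz": 0,"wx": 0,"wy": 0,"wz": 0.03927,"jaw": -1}
    - {"tx": -0.264,"ty": -0.494,"tz": 0,"wx": 0,"wy": 0,"wz": 0.03927,"jaw": -1}
    - {"tx": -0.264,"ty": -0.494,"tz": 0,"wx": 0,"wy": 0,"wz": 0.03927,"jaw": -1}
    - {"tx": -0.264,"ty": -0.494,"tz": 0,"wx": 0,"wy": 0,"wz": 0.03927,"jaw": -1}
    - {"tx": -0.264,"ty": -0.494,"tz": 0,"wx": 0,"wy": 0,"wz": 0.03927,"jaw": -1}
    - {"tx": -0.264,"ty": -0.494,"tz": 0,"wx": 0,"wy": 0,"wz": 0.03927,"jaw": -1}
    - {"tx": -0.264,"ty": -0.494,"tz": 0,"wx": 0,"wy": 0,"wz": 0.03927,"jaw": -1}
    - {"tx": -0.264,"ty": -0.494,"tz": 0,"wx": 0,"wy": 0,"wz": 0.03927,"jaw": -1}

```text
time: 8.3
tool_pos: [492.2, 157.2, 133.5]
tcp_rot: [1.66, 1.562, 1.884]
contact_force: [0.5, -1.1, -2.9]
grip_width: 15.8
```

```bash
python3 - <<'E'
from h import *
o=readout.get_obs();print(o['time'],o['joint_positions'],o['tool_pos'],o['grip_width'],o['contact_force'],o['moment'])
s=imaging.capture("scene");crop(s,300,150,160,120,5,"pics/s3.png")
E
```

```text
8.3 [ 0.15601535  0.45107345  1.70660023  0.0099785   0.98525847 -0.07342729] [492.15631844 157.244915   133.47121053] 15.844842153382391 [ 0.47173915 -1.11105211 -2.92132628] [ 0.11991368 -0.08548818 -0.00260227]
```

View pics/s3.png

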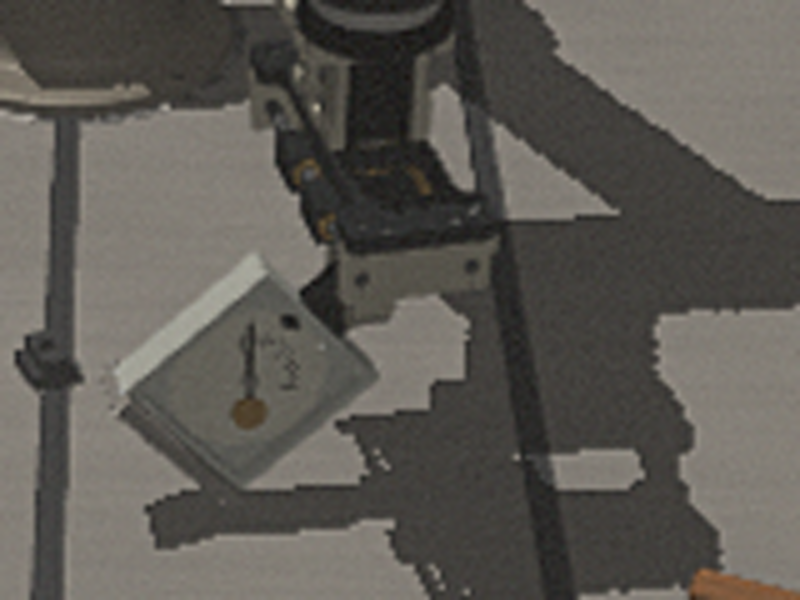

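```bash
cat >> lift.py <<'E'
T0=np.eye(4);T0[:3,:3]=R.from_euler('xyz',[-1.571,.871,-1.348]).as_matrix();T0[:3,3]=[478.14,220.67,50.29]
TU=rotT(T0,np.array([507.,90.4,0]),T0[:3,2],np.pi/2)  # standing on table
E
python3 - <<'E'
from lift import *
T1=TU.copy();T1[2,3]+=8
print(T1);rows(cur(),T1,20)
E
```

```text
[[-1.69225390e-01 -1.42310432e-01  9.75248947e-01  5.18772235e+02]
 [ 7.46020816e-01  6.28142871e-01  2.21109644e-01  4.15026072e+01]
 [-6.44061883e-01  7.64973381e-01 -1.31178150e-04  1.41426819e+02]
 [ 0.00000000e+00  0.00000000e+00  0.00000000e+00  1.00000000e+00]]
20 rows t(cm) [-2.823e-01 -5.382e-01 -1.000e-04] w [1.000e-05 1.000e-05 4.308e-02] mm/row 6.1 deg/row 2.47
```

Request:
arm_command:
  plan:
    - {"tx": -0.282,"ty": -0.538,"tz": 0,"wx": 0,"wy": 0,"wz": 0.0431,"jaw": -1}
    - {"tx": -0.282,"ty": -0.538,"tz": 0,"wx": 0,"wy": 0,"wz": 0.0431,"jaw": -1}
    - {"tx": -0.282,"ty": -0.538,"tz": 0,"wx": 0,"wy": 0,"wz": 0.0431,"jaw": -1}
    - {"tx": -0.282,"ty": -0.538,"tz": 0,"wx": 0,"wy": 0,"wz": 0.0431,"jaw": -1}
    - {"tx": -0.282,"ty": -0.538,"tz": 0,"wx": 0,"wy": 0,"wz": 0.0431,"jaw": -1}
    - {"tx": -0.282,"ty": -0.538,"tz": 0,"wx": 0,"wy": 0,"wz": 0.0431,"jaw": -1}
    - {"tx": -0.282,"ty": -0.538,"tz": 0,"wx": 0,"wy": 0,"wz": 0.0431,"jaw": -1}
    - {"tx": -0.282,"ty": -0.538,"tz": 0,"wx": 0,"wy": 0,"wz": 0.0431,"jaw": -1}
    - {"tx": -0.282,"ty": -0.538,"tz": 0,"wx": 0,"wy": 0,"wz": 0.0431,"jaw": -1}
    - {"tx": -0.282,"ty": -0.538,"tz": 0,"wx": 0,"wy": 0,"wz": 0.0431,"jaw": -1}
    - {"tx": -0.282,"ty": -0.538,"tz": 0,"wx": 0,"wy": 0,"wz": 0.0431,"jaw": -1}
    - {"tx": -0.282,"ty": -0.538,"tz": 0,"wx": 0,"wy": 0,"wz": 0.0431,"jaw": -1}
    - {"tx": -0.282,"ty": -0.538,"tz": 0,"wx": 0,"wy": 0,"wz": 0.0431,"jaw": -1}
    - {"tx": -0.282,"ty": -0.538,"tz": 0,"wx": 0,"wy": 0,"wz": 0.0431,"jaw": -1}
    - {"tx": -0.282,"ty": -0.538,"tz": 0,"wx": 0,"wy": 0,"wz": 0.0431,"jaw": -1}
    - {"tx": -0.282,"ty": -0.538,"tz": 0,"wx": 0,"wy": 0,"wz": 0.0431,"jaw": -1}
    - {"tx": -0.282,"ty": -0.538,"tz": 0,"wx": 0,"wy": 0,"wz": 0.0431,"jaw": -1}
    - {"tx": -0.282,"ty": -0.538,"tz": 0,"wx": 0,"wy": 0,"wz": 0.0431,"jaw": -1}
    - {"tx": -0.282,"ty": -0.538,"tz": 0,"wx": 0,"wy": 0,"wz": 0.0431,"jaw": -1}
    - {"tx": -0.282,"ty": -0.538,"tz": 0,"wx": 0,"wy": 0,"wz": 0.0431,"jaw": -1}

```text
time: 10.35
tool_pos: [518.3, 42.6, 140.6]
tcp_rot: [1.572, 0.702, 1.797]
contact_force: [-0.0, -0.3, -3.1]
grip_width: 15.8
```

```bash
python3 - <<'E'
from lift import *
o=readout.get_obs();print(o['time'],o['joint_positions'],o['tool_pos'],o['grip_width'],o['contact_force'],o['moment'])
s=imaging.capture("scene");crop(s,270,150,128,96,6,"pics/s4.png")
rows(cur(),TU,4)
E
```

```text
10.35 [-0.43127321  0.70372921  1.55551416  0.65015009  1.52063336 -0.9102466 ] [518.33573615  42.61772462 140.5587651 ] 15.752555793687842 [-0.02369008 -0.28108746 -3.13527632] [-0.85772433 -0.32103734 -0.00317784]
4 rows t(cm) [ 0.0954 -0.1148  0.0104] w [-4.4e-04 -4.5e-04  4.0e-05] mm/row 1.5 deg/row 0.04
```

View pics/s4.png

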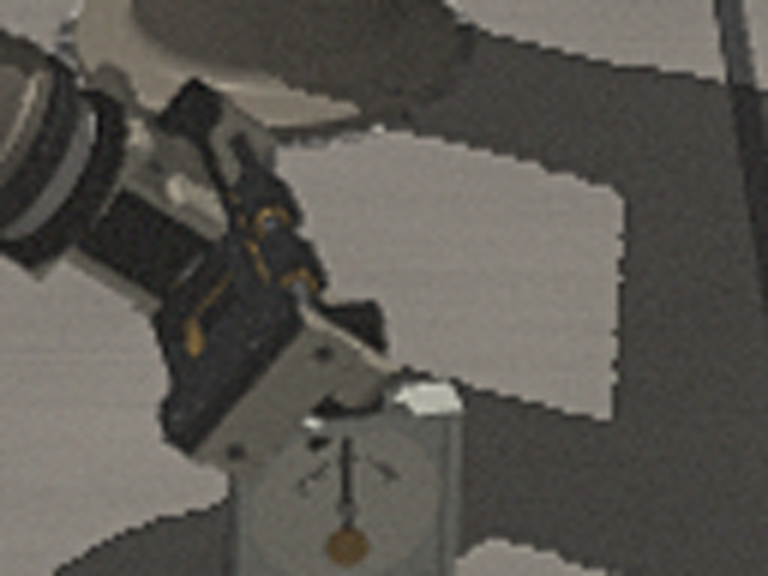

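Request:
arm_command:
  plan:
    - {"tx": 0.09,"ty": -0.11,"tz": 0,"wx": 0,"wy": 0,"wz": 0,"jaw": -1}
    - {"tx": 0.09,"ty": -0.11,"tz": 0,"wx": 0,"wy": 0,"wz": 0,"jaw": -1}
    - {"tx": 0.09,"ty": -0.11,"tz": 0,"wx": 0,"wy": 0,"wz": 0,"jaw": -1}
    - {"tx": 0.04,"ty": -0.05,"tz": 0,"wx": 0,"wy": 0,"wz": 0,"jaw": -1}
    - {"tx": 0.04,"ty": -0.05,"tz": 0,"wx": 0,"wy": 0,"wz": 0,"jaw": -1}
    - {"tx": 0,"ty": 0,"tz": 0,"wx": 0,"wy": 0,"wz": 0,"jaw": -1}

```text
time: 11.0
tool_pos: [518.6, 43.1, 135.4]
tcp_rot: [1.571, 0.702, 1.795]
contact_force: [-0.3, 0.2, -3.8]
grip_width: 15.4
```

Request:
arm_command:
  plan:
    - {"tx": 0.04,"ty": -0.05,"tz": 0,"wx": 0,"wy": 0,"wz": 0,"jaw": -1}
    - {"tx": 0.04,"ty": -0.05,"tz": 0,"wx": 0,"wy": 0,"wz": 0,"jaw": -1}
    - {"tx": 0.04,"ty": -0.05,"tz": 0,"wx": 0,"wy": 0,"wz": 0,"jaw": -1}
    - {"tx": 0,"ty": 0,"tz": 0,"wx": 0,"wy": 0,"wz": 0,"jaw": -1}

```text
time: 11.4
tool_pos: [518.6, 42.9, 134.0]
tcp_rot: [1.57, 0.701, 1.794]
contact_force: [-0.4, -1.8, 2.0]
grip_width: 15.9
```

Request:
arm_command:
  plan:
    - {"tx": 0,"ty": 0,"tz": 0,"wx": 0,"wy": 0,"wz": 0,"jaw": -0.2}
    - {"tx": 0,"ty": 0,"tz": 0,"wx": 0,"wy": 0,"wz": 0,"jaw": -0.2}
    - {"tx": 0,"ty": 0,"tz": 0,"wx": 0,"wy": 0,"wz": 0,"jaw": -0.2}
    - {"tx": 0,"ty": 0,"tz": 0,"wx": 0,"wy": 0,"wz": 0,"jaw": -0.2}
    - {"tx": -0.5,"ty": 0,"tz": 0,"wx": 0,"wy": 0,"wz": 0,"jaw": 0}
    - {"tx": -1.2,"ty": 0,"tz": 0,"wx": 0,"wy": 0,"wz": 0,"jaw": 0}
    - {"tx": -1.8,"ty": 0,"tz": 0,"wx": 0,"wy": 0,"wz": 0,"jaw": 0}
    - {"tx": -1.8,"ty": 0,"tz": 0,"wx": 0,"wy": 0,"wz": 0,"jaw": 0}
    - {"tx": -1.8,"ty": 0,"tz": 0,"wx": 0,"wy": 0,"wz": 0,"jaw": 0}
    - {"tx": -1.8,"ty": 0,"tz": 0,"wx": 0,"wy": 0,"wz": 0,"jaw": 0}

```text
time: 12.4
tool_pos: [534.0, -24.7, 192.0]
tcp_rot: [1.57, 0.702, 1.793]
contact_force: [0.5, 0.1, 0.5]
grip_width: 46.1
```

```bash
python3 - <<'E'
from h import *
o=readout.get_obs();print(o['time'],o['joint_positions'],o['tool_pos'],o['grip_width'],o['contact_force'])
S=[imaging.capture("scene").astype(float) for _ in range(4)]
s=np.mean(S,0);np.save("s5.npy",s);s=s.astype(np.uint8);cv2.imwrite("pics/s5f.png",s)
crop(s,295,195,60,60,13,"pics/s5.png")
t=imaging.capture("top");cv2.imwrite("pics/t5f.png",t);crop(t,230,200,120,90,6,"pics/t5.png")
w=imaging.capture("wrist");cv2.imwrite("pics/w5.png",w)
E
```

```text
12.4 [-0.51848175  0.69142     1.40140977  0.60349067  1.69565336 -0.87089308] [533.96496795 -24.74048027 191.97475282] 46.12892759379189 [0.53218091 0.05567762 0.50311045]
```

View pics/s5.png

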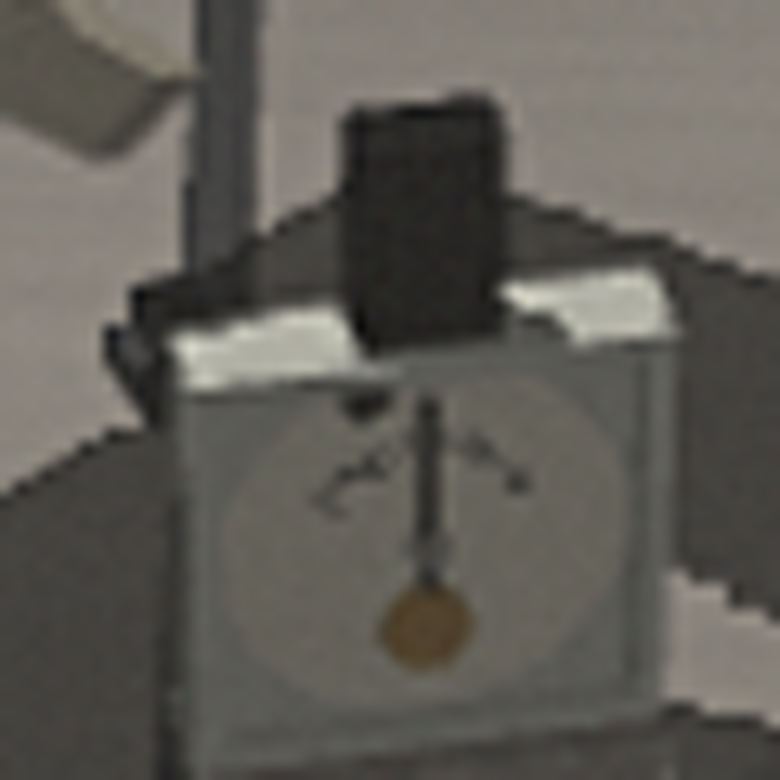

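View pics/t5.png

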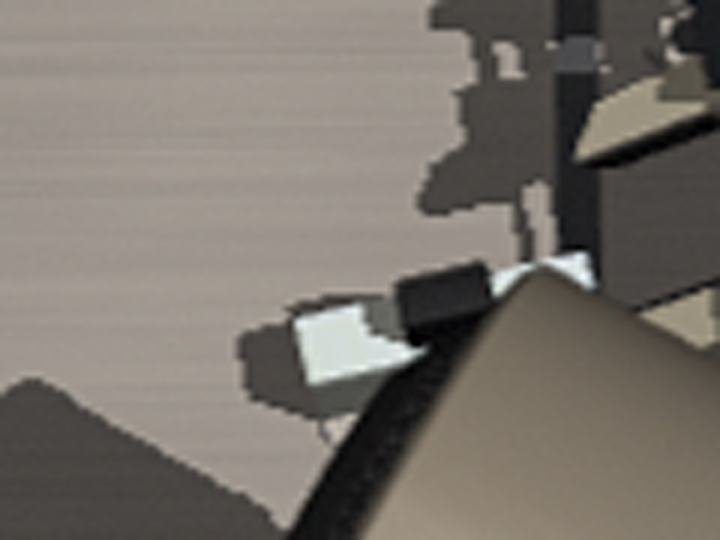

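View pics/w5.png

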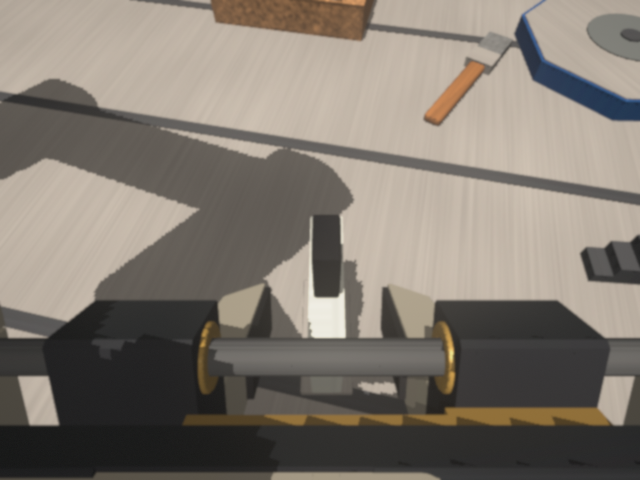

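```bash
python3 - <<'E'
from g import *
from scipy.optimize import least_squares
sc=lambda x,y:np.array([x/13+295-.46,y/13+195-.46])
tp=lambda x,y:np.array([x/6+230-.42,y/6+200-.42])
obs=[("scene",(11,-48,104),sc(180,388)),("scene",(11,48,104),sc(682,335)),("scene",(-11,48,104),sc(655,266)),("scene",(8,-15,152),sc(348,118)),("scene",(8,15,152),sc(498,112)),
("top",(11,48,104),tp(296,318)),("top",(-11,48,104),tp(310,385)),("top",(-8,15,152),tp(408,328)),("top",(8,15,152),tp(396,280)),("top",(8,-15,152),tp(485,262))]
def T(p):
    M=R.from_euler('z',p[2]).as_matrix();return M,np.array([p[0],p[1],0.])
def res(p):
    M,t=T(p);return np.concatenate([proj(n,M@np.array(g)+t)-u for n,g,u in obs])
s=least_squares(res,[517,43,.22],loss='soft_l1');print(s.x,np.degrees(s.x[2]));print(np.round(s.fun.reshape(-1,2),1).tolist())
M,t=T(s.x)
def face(px,x=12.):
    o,d=ray("scene",px);nrm=M[:,0];k=nrm@(t+M@np.array([x,0,0])-o)/(nrm@d);return M.T@(o+k*d-t)
for x in (11.,14.):
  for nm,c in [("disc",(426,625)),("tip",(430,397)),("needle mid",(430,470)),("tab",(367,403))]:
    print(x,nm,face(sc(*c),x))
S=np.load("s5.npy").mean(2);print(np.round(S[222:234,316:334]).astype(int))
E
```

```text
[5.17498112e+02 4.46731361e+01 1.96739539e-01] 11.272345251563944
[[0.6, -0.8], [-0.4, -0.7], [-0.2, -0.2], [0.5, 1.9], [0.9, 1.2], [0.3, -0.2], [0.2, -0.3], [-0.3, 0.5], [-0.1, 0.2], [0.9, -0.1]]
11.0 disc [11.         -0.76592726 38.1720844 ]
11.0 tip [11.         -0.52065579 93.37878994]
11.0 needle mid [11.         -0.34322745 75.92789709]
11.0 tab [ 11.         -12.9386785   93.52141619]
14.0 disc [14.         -1.37353794 40.47223236]
14.0 tip [14.         -1.1288774  95.54142822]
14.0 needle mid [14.         -0.951891   78.13400231]
14.0 tab [ 14.         -13.51596912  95.68369922]
[[172 173 173 171 170 169 125  70  76  83  90  89  89  90  90  90  90  90]
 [169 173 171 167 149 147 132 133 117 111  89  90  90  91  90  91  89  90]
 [ 98  94  74  74  77  78  81  84  83  87  91  89  90  92  94  94  98  94]
 [ 84  83  86  88  86  65  48  44  45  83  99  72  77 100  99  96  95  96]
 [ 88  87  92  95  96  63  31  37  58  90  94  50  50 102  99  97  99  96]
 [ 89  93  96  97 101  96  67  77 104 104  93  54  56 101  98  96  98  98]
 [ 91  99  99  95  99  99 100 102 100  95  75  56  50  85  94  79  93 102]
 [ 96  96  97  98  98  96  96  91  84  94  78  54  53  85  80  72  67  98]
 [ 94  96  96  97  97  95  90  60  91  86  97  52  60 105  98  80  81  82]
 [ 98  98  97  98  88  57  65  65  71 100  95  54  58 104 100  99  98  94]
 [ 96  98  95  92  76  86 102 102 100  98  95  50  58 101  99  98  99  93]
 [ 97  99  92  76  80 100 100  98  96 100  96  51  56 102  97  97  98  98]]
```

```bash
cat > view.py <<'E'
from h import *
gx=R.from_euler('z',.21).apply([1,0,0.]);hh=R.from_euler('z',.21).apply([0,1,0.]);up=np.array([0,0,1.])
o0=np.array([517.5,44.7,0])
b=np.radians(32)
RV=frame(-np.sin(b)*gx-np.cos(b)*up,-hh)
def viewT(px,dist,Q):
    c=imaging.get_calibration("wrist");m=c['mount']
    ray=np.array([(px[0]-c['cx'])/c['fx'],-(px[1]-c['cy'])/c['fy'],-1.]);ray*=dist
    pt=m[:3,:3]@ray+m[:3,3]
    T=np.eye(4);T[:3,:3]=RV;T[:3,3]=Q-RV@pt;return T
Q=o0+12*gx-6*hh+85*up
V=viewT((320,170),250,Q)
E
python3 - <<'E'
from view import *
print(V);U=cur();print(U[:3,:3].T@[0,0,80]);U[2,3]+=80
rows(U,V,18)
from scipy.linalg import fractional_matrix_power
E
```

```text
[[-5.18277423e-01  8.29417255e-01  2.08459900e-01  5.53135374e+02]
 [-1.10466917e-01  1.76784021e-01 -9.78030915e-01  4.37151638e+01]
 [-8.48048096e-01 -5.29919264e-01 -5.31846139e-18  2.07326655e+02]
 [ 0.00000000e+00  0.00000000e+00  0.00000000e+00  1.00000000e+00]]
[-51.59385343  61.13972221  -0.09303829]
18 rows t(cm) [0.4625 0.3614 0.0591] w [ 0.09323 -0.01469 -0.06094] mm/row 5.9 deg/row 6.44
```

Request:
arm_command:
  plan:
    - {"tx": -2.58,"ty": 3.06,"tz": 0,"wx": 0,"wy": 0,"wz": 0,"jaw": 0}
    - {"tx": -2.58,"ty": 3.06,"tz": 0,"wx": 0,"wy": 0,"wz": 0,"jaw": 0}
    - {"tx": 0.4625,"ty": 0.3614,"tz": 0.059,"wx": 0.0932,"wy": -0.0147,"wz": -0.0609,"jaw": 0}
    - {"tx": 0.4625,"ty": 0.3614,"tz": 0.059,"wx": 0.0932,"wy": -0.0147,"wz": -0.0609,"jaw": 0}
    - {"tx": 0.4625,"ty": 0.3614,"tz": 0.059,"wx": 0.0932,"wy": -0.0147,"wz": -0.0609,"jaw": 0}
    - {"tx": 0.4625,"ty": 0.3614,"tz": 0.059,"wx": 0.0932,"wy": -0.0147,"wz": -0.0609,"jaw": 0}
    - {"tx": 0.4625,"ty": 0.3614,"tz": 0.059,"wx": 0.0932,"wy": -0.0147,"wz": -0.0609,"jaw": 0}
    - {"tx": 0.4625,"ty": 0.3614,"tz": 0.059,"wx": 0.0932,"wy": -0.0147,"wz": -0.0609,"jaw": 0}
    - {"tx": 0.4625,"ty": 0.3614,"tz": 0.059,"wx": 0.0932,"wy": -0.0147,"wz": -0.0609,"jaw": 0}
    - {"tx": 0.4625,"ty": 0.3614,"tz": 0.059,"wx": 0.0932,"wy": -0.0147,"wz": -0.0609,"jaw": 0}
    - {"tx": 0.4625,"ty": 0.3614,"tz": 0.059,"wx": 0.0932,"wy": -0.0147,"wz": -0.0609,"jaw": 0}
    - {"tx": 0.4625,"ty": 0.3614,"tz": 0.059,"wx": 0.0932,"wy": -0.0147,"wz": -0.0609,"jaw": 0}
    - {"tx": 0.4625,"ty": 0.3614,"tz": 0.059,"wx": 0.0932,"wy": -0.0147,"wz": -0.0609,"jaw": 0}
    - {"tx": 0.4625,"ty": 0.3614,"tz": 0.059,"wx": 0.0932,"wy": -0.0147,"wz": -0.0609,"jaw": 0}
    - {"tx": 0.4625,"ty": 0.3614,"tz": 0.059,"wx": 0.0932,"wy": -0.0147,"wz": -0.0609,"jaw": 0}
    - {"tx": 0.4625,"ty": 0.3614,"tz": 0.059,"wx": 0.0932,"wy": -0.0147,"wz": -0.0609,"jaw": 0}
    - {"tx": 0.4625,"ty": 0.3614,"tz": 0.059,"wx": 0.0932,"wy": -0.0147,"wz": -0.0609,"jaw": 0}
    - {"tx": 0.4625,"ty": 0.3614,"tz": 0.059,"wx": 0.0932,"wy": -0.0147,"wz": -0.0609,"jaw": 0}
    - {"tx": 0.4625,"ty": 0.3614,"tz": 0.059,"wx": 0.0932,"wy": -0.0147,"wz": -0.0609,"jaw": 0}
    - {"tx": 0.4625,"ty": 0.3614,"tz": 0.059,"wx": 0.0932,"wy": -0.0147,"wz": -0.0609,"jaw": 0}

```text
time: 14.7
tool_pos: [553.2, 44.3, 207.1]
tcp_rot: [-1.566, 1.011, -2.929]
contact_force: [-0.2, -0.1, -0.1]
grip_width: 45.8
```

```bash
python3 - <<'E'
from view import *
imaging.capture("wrist")
o=readout.get_obs();print(o);print(V[:3,3])
w=imaging.capture("wrist");cv2.imwrite("pics/w6.png",w)
import pickle;pickle.dump(o,open("o6.pkl","wb"))
E
```

```text
{'time': 14.75, 'joint_positions': array([ 0.00261742,  0.7638454 ,  1.04276201, -0.11829863,  1.88917757,
        1.36381978]), 'dq': array([-0.01856162, -0.02756727,  0.06436274,  0.04939658, -0.10365989,
       -0.19744598]), 'tau': array([ -0.98547813, -70.33240557, -26.20533943,  -0.63395536,
         2.78194137,  -0.41470561]), 'tool_pos': array([552.90070266,  44.65917187, 204.71420688]), 'tcp_rot': array([-1.56222704,  1.00445857, -2.92851154]), 'contact_force': array([-2.97295682, -0.23996238, -1.35013078]), 'moment': array([ 0.0424326 , -0.20180311, -0.0791968 ]), 'grip_width': 46.13396684362275}
[552.18806169  42.24006745 207.37491092]
```

View pics/w6.png

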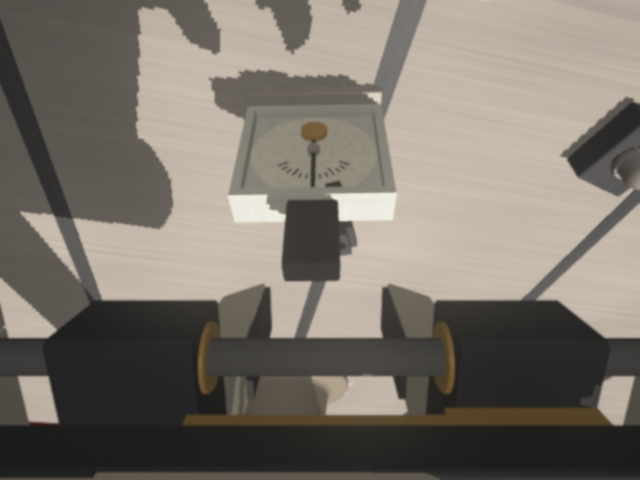

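```bash
python3 - <<'E'
from h import *
w=cv2.imread("pics/w6.png");crop(w,220,80,190,142,4.2,"pics/w6c.png");crop(w,260,110,100,85,8,"pics/w6d.png")
o=readout.get_obs();print(o['time'],o['tool_pos'],o['contact_force'],o['dq'])
E
```

```text
14.8 [553.07858647  44.53149984 204.98093617] [-0.6245498  -0.40260965 -0.6195616 ] [-0.01858337 -0.0513456   0.01979924  0.01992977 -0.04188302 -0.1002012 ]
```

View pics/w6c.png

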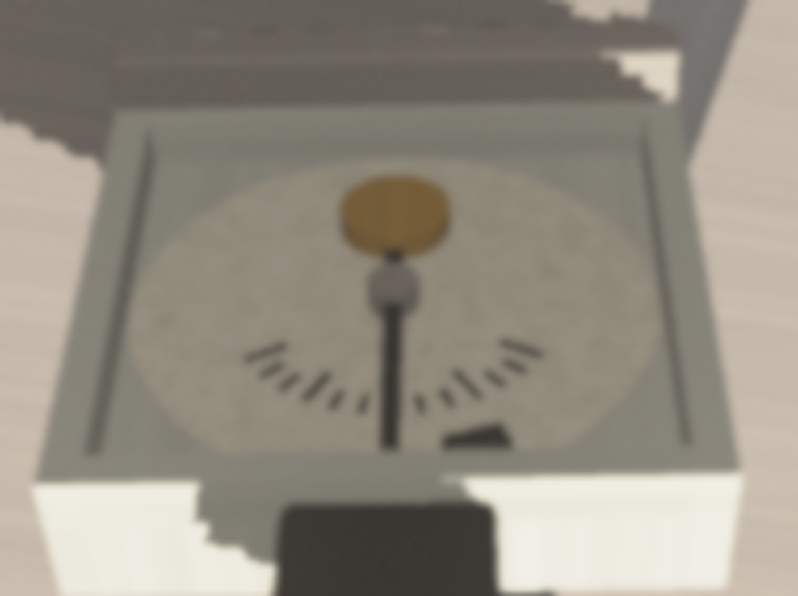

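View pics/w6d.png

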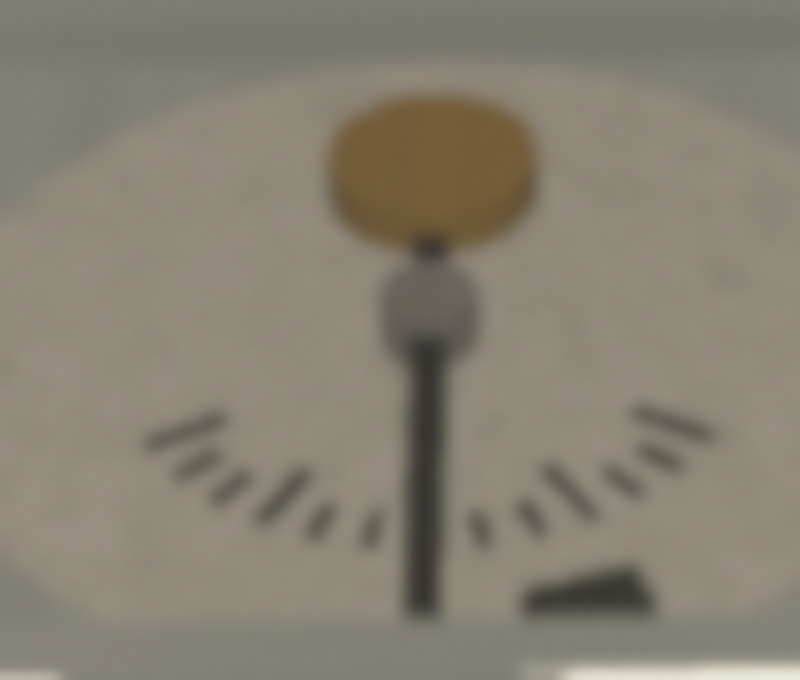

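```bash
python3 - <<'E'
from h import *
c=imaging.get_calibration("wrist");K=np.array([[c['fx'],0,c['cx']],[0,c['fy'],c['cy']],[0,0,1]])
print(c.keys())
f=lambda x,y:(x/4.2+220-.38,y/4.2+80-.38)
e=lambda x,y:np.array((x/8+260-.44,y/8+110-.44))
# image right = own -y ; 
obj=np.array([[11,48,10],[11,-48,10],[11,48,104],[11,-48,104],[-11,48,104],[-11,-48,104]],float)
img=np.array([f(118,110),f(676,99),f(38,484),f(741,471),f(62,594),f(727,586)])
ok,rv,tv=cv2.solvePnP(obj,img,K,None);pr=cv2.projectPoints(obj,rv,tv,K,None)[0][:,0]
print(np.round(pr-img,1).tolist())
Rm=cv2.Rodrigues(rv)[0]
def face(px,x):
    d=np.linalg.inv(K)@np.array([px[0],px[1],1]);o=-Rm.T@tv[:,0];d=Rm.T@d;k=(x-o[0])/d[0];return (o+k*d)[1:]
for x in (8.,9,10,11,12.,13):
    P={n:face(e(*q),x) for n,q in dict(disc=(432,165),hub=(430,300),tip=(424,614),tabL=(525,594),tabR=(635,571),tick1=(228,415),tick2=(635,408),t1o=(150,442),t2o=(710,438)).items()}
    a=lambda n:np.round(np.degrees(np.arctan2(-P[n][0],P[n][1]-56)),1)
    r=lambda n:np.round(np.hypot(P[n][0],P[n][1]-56),1)
    m=(P['tabL']+P['tabR'])/2
    print(x,{n:(np.round(v,1).tolist(),a(n),r(n)) for n,v in P.items()});print("   idx",np.arctan2(-m[0],m[1]-56),np.hypot(m[0],m[1]-56),"w",np.linalg.norm(P['tabL']-P['tabR']))
E
```

```text
dict_keys(['fx', 'fy', 'cx', 'cy', 'mount'])
[[-0.2, -0.1], [0.2, 0.2], [-0.5, -0.2], [0.3, 0.2], [0.7, 0.2], [-0.4, -0.3]]
8.0 {'disc': ([0.1, 37.4], np.float64(-179.6), np.float64(18.6)), 'hub': ([0.1, 56.4], np.float64(-8.3), np.float64(0.4)), 'tip': ([-0.0, 94.6], np.float64(0.0), np.float64(38.6)), 'tabL': ([-7.5, 92.6], np.float64(11.5), np.float64(37.4)), 'tabR': ([-15.7, 90.2], np.float64(24.7), np.float64(37.6)), 'tick1': ([15.8, 70.9], np.float64(-46.7), np.float64(21.7)), 'tick2': ([-16.2, 70.8], np.float64(47.6), np.float64(22.0)), 't1o': ([21.7, 74.0], np.float64(-50.2), np.float64(28.2)), 't2o': ([-22.0, 74.7], np.float64(49.6), np.float64(28.8))}
   idx 0.31637193766294475 37.25710019197508 w 8.569347798115803
9 {'disc': ([0.1, 38.9], np.float64(-179.7), np.float64(17.1)), 'hub': ([-0.0, 57.7], np.float64(0.0), np.float64(1.7)), 'tip': ([-0.1, 95.8], np.float64(0.1), np.float64(39.8)), 'tabL': ([-7.5, 93.7], np.float64(11.2), np.float64(38.5)), 'tabR': ([-15.7, 91.4], np.float64(23.9), np.float64(38.7)), 'tick1': ([15.6, 72.1], np.float64(-44.0), np.float64(22.4)), 'ti
[... 1977 characters left out ...]
4(42.4), np.float64(32.1))}
   idx 0.2806385472685884 41.63472506457827 w 8.359689561452338
13 {'disc': ([-0.1, 44.8], np.float64(179.2), np.float64(11.2)), 'hub': ([-0.2, 63.2], np.float64(1.8), np.float64(7.2)), 'tip': ([-0.3, 100.3], np.float64(0.4), np.float64(44.3)), 'tabL': ([-7.5, 98.3], np.float64(10.1), np.float64(43.0)), 'tabR': ([-15.5, 96.0], np.float64(21.2), np.float64(42.9)), 'tick1': ([15.0, 77.2], np.float64(-35.2), np.float64(26.0)), 'tick2': ([-16.0, 77.2], np.float64(37.1), np.float64(26.6)), 't1o': ([20.7, 80.3], np.float64(-40.4), np.float64(32.0)), 't2o': ([-21.6, 81.0], np.float64(40.8), np.float64(33.0))}
   idx 0.27285213158490246 42.736372742969 w 8.307275002286458
```

```bash
cat > pick.py <<'E'
from h import *
ya=.223
gx=R.from_euler('z',ya).apply([1,0,0.]);hh=R.from_euler('z',ya).apply([0,1,0.]);up=np.array([0,0,1.])
og=np.array([517.95,44.5,0])
s=np.radians(20)
RP=frame(np.sin(s)*hh-np.cos(s)*up,gx)
GP=mk(RP,og+138*up)
E
python3 - <<'E'
from pick import *
import pickle
o=dict(tool_pos=np.array([450,-59,299.57]),tcp_rot=np.array([-1.573,.87,-1.346]))
print("dome wrist",onz("wrist",(380,145),47,o),"top",onz("top",(390-.45+275/8,215-.45+252/8),47))
o6=pickle.load(open("o6.pkl","rb"))
for g in [(11,48,104),(11,-48,104)]:
    print(proj("wrist",og+gx*g[0]+hh*g[1]+up*g[2],o6))
print("meas",220+38/4.2,80+484/4.2,220+741/4.2,80+471/4.2)
P=GP.copy();P[:3,3]-=100*RP[:,0]
print(P);rows(cur(),P,18);rows(P,GP,12)
E
```

```text
dome wrist [ 535.44907308 -190.19042049   47.        ] top [ 538.28267859 -197.74439661   47.        ]
[228.82179489 196.87734458]
[396.87908756 194.05651042]
meas 229.04761904761904 195.23809523809524 396.42857142857144 192.14285714285714
[[-7.56399193e-02 -2.07818970e-01  9.75238370e-01  5.25740912e+02]
 [ 3.33551167e-01  9.16424300e-01  2.21156329e-01  1.01442298e+01]
 [-9.39692621e-01  3.42020143e-01 -1.01000284e-17  2.34788340e+02]
 [ 0.00000000e+00  0.00000000e+00  0.00000000e+00  1.00000000e+00]]
18 rows t(cm) [-0.1276 -0.2991 -0.059 ] w [-0.08991 -0.00965  0.03932] mm/row 3.3 deg/row 5.65
12 rows t(cm) [ 0.8333 -0.      0.    ] w [ 0. -0. -0.] mm/row 8.3 deg/row 0.0
```

Request:
arm_command:
  plan:
    - {"tx": -0.128,"ty": -0.299,"tz": -0.059,"wx": -0.0899,"wy": -0.0097,"wz": 0.0393,"jaw": 0.1}
    - {"tx": -0.128,"ty": -0.299,"tz": -0.059,"wx": -0.0899,"wy": -0.0097,"wz": 0.0393,"jaw": 0.1}
    - {"tx": -0.128,"ty": -0.299,"tz": -0.059,"wx": -0.0899,"wy": -0.0097,"wz": 0.0393,"jaw": 0.1}
    - {"tx": -0.128,"ty": -0.299,"tz": -0.059,"wx": -0.0899,"wy": -0.0097,"wz": 0.0393,"jaw": 0.1}
    - {"tx": -0.128,"ty": -0.299,"tz": -0.059,"wx": -0.0899,"wy": -0.0097,"wz": 0.0393,"jaw": 0.1}
    - {"tx": -0.128,"ty": -0.299,"tz": -0.059,"wx": -0.0899,"wy": -0.0097,"wz": 0.0393,"jaw": 0.1}
    - {"tx": -0.128,"ty": -0.299,"tz": -0.059,"wx": -0.0899,"wy": -0.0097,"wz": 0.0393,"jaw": 0.1}
    - {"tx": -0.128,"ty": -0.299,"tz": -0.059,"wx": -0.0899,"wy": -0.0097,"wz": 0.0393,"jaw": 0.1}
    - {"tx": -0.128,"ty": -0.299,"tz": -0.059,"wx": -0.0899,"wy": -0.0097,"wz": 0.0393,"jaw": 0.1}
    - {"tx": -0.128,"ty": -0.299,"tz": -0.059,"wx": -0.0899,"wy": -0.0097,"wz": 0.0393,"jaw": 0.1}
    - {"tx": -0.128,"ty": -0.299,"tz": -0.059,"wx": -0.0899,"wy": -0.0097,"wz": 0.0393,"jaw": 0.1}
    - {"tx": -0.128,"ty": -0.299,"tz": -0.059,"wx": -0.0899,"wy": -0.0097,"wz": 0.0393,"jaw": 0.1}
    - {"tx": -0.128,"ty": -0.299,"tz": -0.059,"wx": -0.0899,"wy": -0.0097,"wz": 0.0393,"jaw": 0.1}
    - {"tx": -0.128,"ty": -0.299,"tz": -0.059,"wx": -0.0899,"wy": -0.0097,"wz": 0.0393,"jaw": 0.1}
    - {"tx": -0.128,"ty": -0.299,"tz": -0.059,"wx": -0.0899,"wy": -0.0097,"wz": 0.0393,"jaw": 0.1}
    - {"tx": -0.128,"ty": -0.299,"tz": -0.059,"wx": -0.0899,"wy": -0.0097,"wz": 0.0393,"jaw": 0.1}
    - {"tx": -0.128,"ty": -0.299,"tz": -0.059,"wx": -0.0899,"wy": -0.0097,"wz": 0.0393,"jaw": 0.1}
    - {"tx": -0.128,"ty": -0.299,"tz": -0.059,"wx": -0.0899,"wy": -0.0097,"wz": 0.0393,"jaw": 0.1}
    - {"tx": 0,"ty": 0,"tz": 0,"wx": 0,"wy": 0,"wz": 0,"jaw": 0.1}
    - {"tx": 0,"ty": 0,"tz": 0,"wx": 0,"wy": 0,"wz": 0,"jaw": 0.1}

```text
time: 16.8
tool_pos: [525.9, 9.0, 237.8]
tcp_rot: [1.553, 1.224, 1.773]
contact_force: [-0.2, -0.4, 0.3]
grip_width: 50.1
```

```bash
python3 - <<'E'
from pick import *
o=readout.get_obs();print(o['time'],o['joint_positions'],o['tool_pos'])
w=imaging.capture("wrist")
for g in [(8,15,152),(-8,15,152),(8,-15,152),(-8,-15,152),(11,48,104),(-11,48,104)]:
    u=proj("wrist",og+gx*g[0]+hh*g[1]+up*g[2],o);cv2.circle(w,tuple(int(round(v)) for v in u),3,(0,0,255),1)
cv2.imwrite("pics/w7.png",w)
rows(cur(),GP,12)
E
```

```text
16.8 [-0.30096024  0.41739337  1.49033393  0.30578883  1.41383776 -0.59728179] [525.86351333   8.95503882 237.76855056]
12 rows t(cm) [ 0.8594  0.     -0.0031] w [-4.0e-05  5.5e-04  2.3e-04] mm/row 8.6 deg/row 0.03
```

View pics/w7.png

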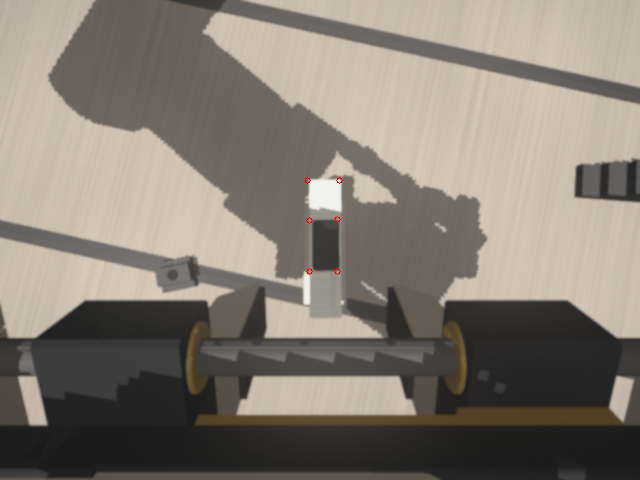

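The overlay matches the grip within about 1 mm, so I'll advance and close.

Request:
arm_command:
  plan:
    - {"tx": 0.859,"ty": 0,"tz": 0.004,"wx": 0,"wy": 0.0005,"wz": 0.0002,"jaw": 0.1}
    - {"tx": 0.859,"ty": 0,"tz": 0.004,"wx": 0,"wy": 0.0005,"wz": 0.0002,"jaw": 0.1}
    - {"tx": 0.859,"ty": 0,"tz": 0.004,"wx": 0,"wy": 0.0005,"wz": 0.0002,"jaw": 0.1}
    - {"tx": 0.859,"ty": 0,"tz": 0.004,"wx": 0,"wy": 0.0005,"wz": 0.0002,"jaw": 0.1}
    - {"tx": 0.859,"ty": 0,"tz": 0.004,"wx": 0,"wy": 0.0005,"wz": 0.0002,"jaw": 0.1}
    - {"tx": 0.859,"ty": 0,"tz": 0.004,"wx": 0,"wy": 0.0005,"wz": 0.0002,"jaw": 0.1}
    - {"tx": 0.859,"ty": 0,"tz": 0.004,"wx": 0,"wy": 0.0005,"wz": 0.0002,"jaw": 0.1}
    - {"tx": 0.859,"ty": 0,"tz": 0.004,"wx": 0,"wy": 0.0005,"wz": 0.0002,"jaw": 0.1}
    - {"tx": 0.859,"ty": 0,"tz": 0.004,"wx": 0,"wy": 0.0005,"wz": 0.0002,"jaw": 0.1}
    - {"tx": 0.859,"ty": 0,"tz": 0.004,"wx": 0,"wy": 0.0005,"wz": 0.0002,"jaw": 0.1}
    - {"tx": 0.859,"ty": 0,"tz": 0.004,"wx": 0,"wy": 0.0005,"wz": 0.0002,"jaw": 0.1}
    - {"tx": 0.859,"ty": 0,"tz": 0.004,"wx": 0,"wy": 0.0005,"wz": 0.0002,"jaw": 0.1}
    - {"tx": 0,"ty": 0,"tz": 0,"wx": 0,"wy": 0,"wz": 0,"jaw": -0.3}
    - {"tx": 0,"ty": 0,"tz": 0,"wx": 0,"wy": 0,"wz": 0,"jaw": -0.3}
    - {"tx": 0,"ty": 0,"tz": 0,"wx": 0,"wy": 0,"wz": 0,"jaw": -0.5}
    - {"tx": 0,"ty": 0,"tz": 0,"wx": 0,"wy": 0,"wz": 0,"jaw": -1}
    - {"tx": 0,"ty": 0,"tz": 0,"wx": 0,"wy": 0,"wz": 0,"jaw": -1}
    - {"tx": 0,"ty": 0,"tz": 0,"wx": 0,"wy": 0,"wz": 0,"jaw": -1}
    - {"tx": 0,"ty": 0,"tz": 0,"wx": 0,"wy": 0,"wz": 0,"jaw": -1}
    - {"tx": 0,"ty": 0,"tz": 0,"wx": 0,"wy": 0,"wz": 0,"jaw": -1}

```text
time: 18.85
tool_pos: [519.2, 43.4, 140.9]
tcp_rot: [1.569, 1.221, 1.792]
contact_force: [-0.4, -1.5, 1.6]
grip_width: 16.1
```

```bash
python3 - <<'E'
from pick import *
o=readout.get_obs();print(o['time'],o['tool_pos'],o['tcp_rot'],o['grip_width'],o['contact_force'],o['moment'])
print((np.linalg.inv(cur())@GP)[:3,3])
E
```

```text
18.85 [519.22620876  43.39848469 140.86179965] [1.56891158 1.22135213 1.79248325] 16.130777933692226 [-0.43733347 -1.46152833  1.57853813] [-0.28760387  0.0065069   0.04082098]
[ 0.15281788  0.29647639 -1.00087667]
```

Request:
arm_command:
  plan:
    - {"tx": -0.705,"ty": 0.256,"tz": 0,"wx": 0,"wy": 0,"wz": 0,"jaw": -1}
    - {"tx": -1.41,"ty": 0.512,"tz": 0,"wx": 0,"wy": 0,"wz": 0,"jaw": -1}
    - {"tx": -1.41,"ty": 0.512,"tz": 0,"wx": 0,"wy": 0,"wz": 0,"jaw": -1}
    - {"tx": -1.41,"ty": 0.512,"tz": 0,"wx": 0,"wy": 0,"wz": 0,"jaw": -1}
    - {"tx": -1.41,"ty": 0.512,"tz": 0,"wx": 0,"wy": 0,"wz": 0,"jaw": -1}
    - {"tx": -0.705,"ty": 0.256,"tz": 0,"wx": 0,"wy": 0,"wz": 0,"jaw": -1}
    - {"tx": -0.3,"ty": -0.86,"tz": -0.137,"wx": 0,"wy": 0,"wz": 0,"jaw": -1}
    - {"tx": -0.6,"ty": -1.72,"tz": -0.273,"wx": 0,"wy": 0,"wz": 0,"jaw": -1}
    - {"tx": -0.6,"ty": -1.72,"tz": -0.273,"wx": 0,"wy": 0,"wz": 0,"jaw": -1}
    - {"tx": -0.6,"ty": -1.72,"tz": -0.273,"wx": 0,"wy": 0,"wz": 0,"jaw": -1}
    - {"tx": -0.6,"ty": -1.72,"tz": -0.273,"wx": 0,"wy": 0,"wz": 0,"jaw": -1}
    - {"tx": -0.6,"ty": -1.72,"tz": -0.273,"wx": 0,"wy": 0,"wz": 0,"jaw": -1}
    - {"tx": -0.6,"ty": -1.72,"tz": -0.273,"wx": 0,"wy": 0,"wz": 0,"jaw": -1}
    - {"tx": -0.6,"ty": -1.72,"tz": -0.273,"wx": 0,"wy": 0,"wz": 0,"jaw": -1}
    - {"tx": -0.6,"ty": -1.72,"tz": -0.273,"wx": 0,"wy": 0,"wz": 0,"jaw": -1}
    - {"tx": -0.6,"ty": -1.72,"tz": -0.273,"wx": 0,"wy": 0,"wz": 0,"jaw": -1}
    - {"tx": -0.6,"ty": -1.72,"tz": -0.273,"wx": 0,"wy": 0,"wz": 0,"jaw": -1}
    - {"tx": -0.6,"ty": -1.72,"tz": -0.273,"wx": 0,"wy": 0,"wz": 0,"jaw": -1}
    - {"tx": -0.6,"ty": -1.72,"tz": -0.273,"wx": 0,"wy": 0,"wz": 0,"jaw": -1}
    - {"tx": -0.64,"ty": -0.87,"tz": -0.137,"wx": 0,"wy": 0,"wz": 0,"jaw": -1}

```text
time: 20.85
tool_pos: [537.2, -198.6, 215.0]
tcp_rot: [1.572, 1.221, 1.794]
contact_force: [1.2, -0.6, -3.3]
grip_width: 15.8
```

```bash
cat > fin.py <<'E'
from pick import *
Tg=np.eye(4);Tg[:3,:3]=R.from_euler('xyz',[1.569,1.2214,1.7925]).as_matrix();Tg[:3,3]=[519.2,43.4,140.9]
Og=np.eye(4);Og[:3,:3]=R.from_euler('z',np.arctan2(Tg[1,2],Tg[0,2])).as_matrix();Og[:3,3]=[518.9,44.7,0]
X=np.linalg.inv(Tg)@Og
def gauge(): return cur()@X
def rep():
    o=readout.get_obs();G=gauge();z=G[:3,2];
    print(o['time'],o['tool_pos'],"F",o['contact_force'],"M",o['moment'],"w",o['grip_width']);print("gauge",G[:3,3],"lean",np.arctan2(np.dot(G[:3,2],[-G[1,0],G[0,0],0]),G[2,2]),"xtilt",G[2,0])
    return G
E
python3 - <<'E'
from fin import *
rep()
imaging.capture("wrist")
o=readout.get_obs();print(o['tool_pos'])
w=imaging.capture("wrist")
G=gauge()
cv2.imwrite("pics/w8.png",w)
s=imaging.capture("scene");cv2.imwrite("pics/s8f.png",s);crop(s,190,170,100,100,8,"pics/s8.png")
t=imaging.capture("top");crop(t,370,200,100,75,8,"pics/t8.png");cv2.imwrite("pics/t8f.png",t)
rep()
E
```

```text
20.85 [ 537.16184025 -198.58304285  214.97425784] F [ 1.20628257 -0.58005935 -3.27454454] M [-0.34910436 -0.21330572  0.02121293] w 15.76411719176015
gauge [ 536.70482351 -197.2447586    74.07503807] lean -0.0005107953225786262 xtilt -0.0010363107088808378
[ 537.51510711 -199.6996273   215.63702029]
21.05 [ 537.29371244 -196.37226236  215.49711525] F [-0.16360332 -0.22839462 -3.62126829] M [-0.33069709 -0.21570125  0.00546127] w 15.673395967250082
gauge [ 536.93417574 -194.96076201   74.59832746] lean -0.0008652951616697556 xtilt -0.00023668903444230992
```

View pics/s8.png

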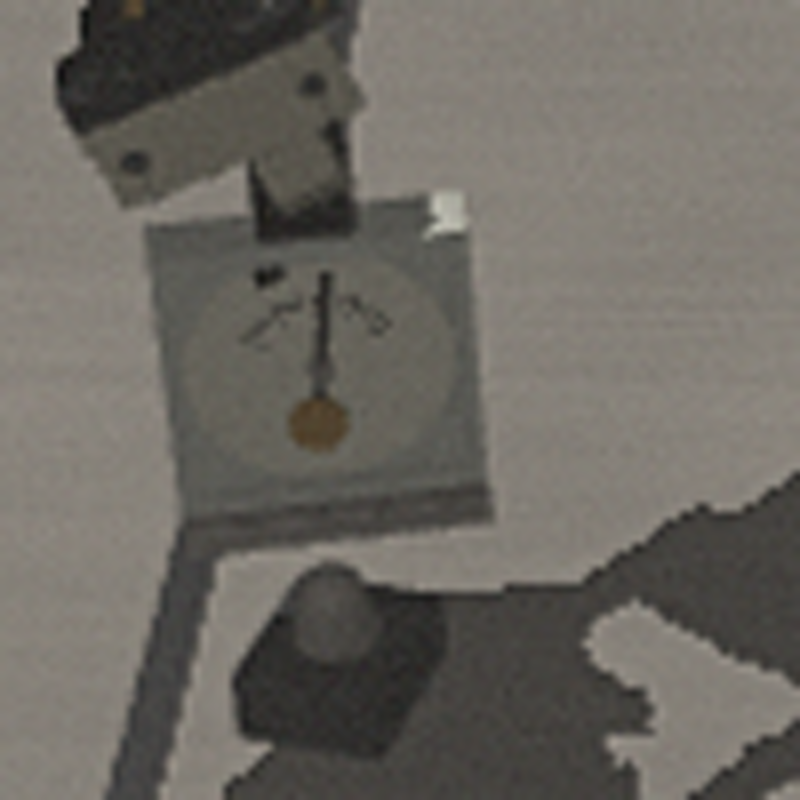

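View pics/w8.png

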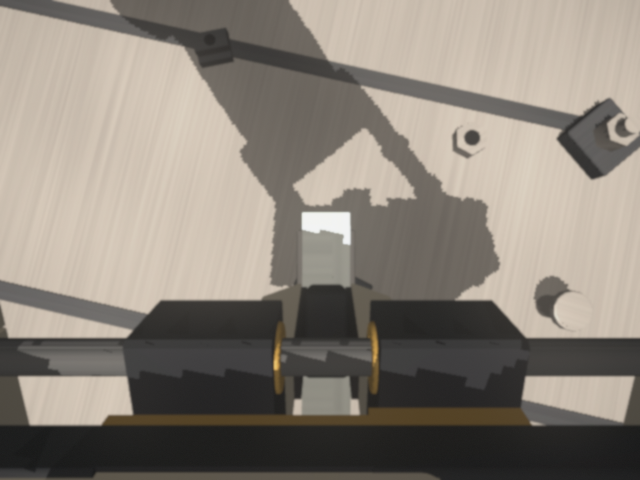

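View pics/t8.png

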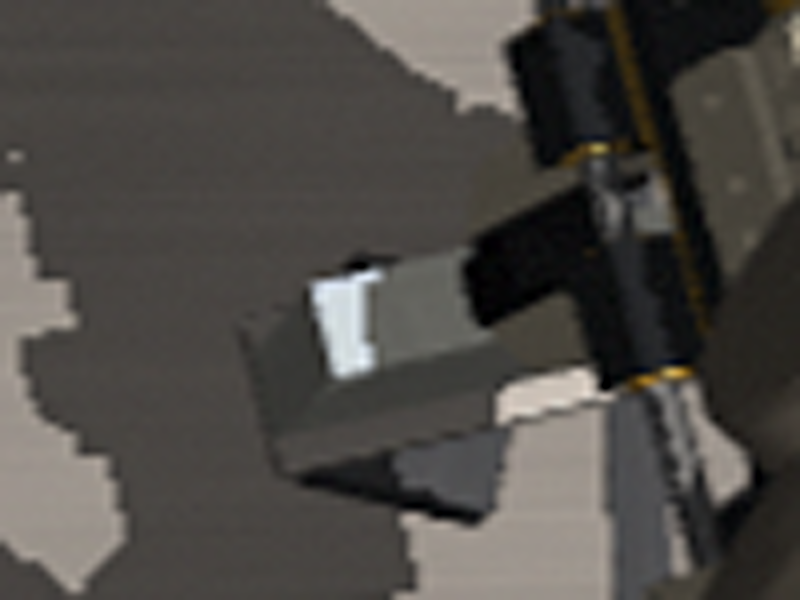

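```bash
python3 - <<'E'
from fin import *
for P in [(537,-195,51),(537,-195,27)]: print(proj("scene",P), proj("top",P))
print("scene obs top edge",190+333/8-.44,170+562/8-.44)
# silhouette of sphere top in scene: sample sphere
c,T=cam("scene");C=np.array([537,-195,39.]);
v=np.random.randn(4000,3);v/=np.linalg.norm(v,axis=1)[:,None];v=v[v[:,2]>0]
p=np.array([proj("scene",C+12*a) for a in v]);i=p[:,1].argmin();print("pred top edge",p[i],"width",p[:,0].min(),p[:,0].max())
print("obs width",190+287/8,190+381/8)
E
```

```text
[232.81359007 239.63948938] [422.96322828 246.36235551]
[233.59890088 247.12087522] [420.86534032 248.24839404]
scene obs top edge 231.185 239.81
pred top edge [233.32686214 238.72801233] width 228.46678464067912 237.89395578046071
obs width 225.875 237.625
```

Request:
arm_command:
  plan:
    - {"tx": 0.177,"ty": -0.099,"tz": 0.008,"wx": 0,"wy": 0,"wz": 0,"jaw": -1}
    - {"tx": 0.177,"ty": -0.099,"tz": 0.008,"wx": 0,"wy": 0,"wz": 0,"jaw": -1}
    - {"tx": 0.177,"ty": -0.099,"tz": 0.008,"wx": 0,"wy": 0,"wz": 0,"jaw": -1}
    - {"tx": 0.177,"ty": -0.099,"tz": 0.008,"wx": 0,"wy": 0,"wz": 0,"jaw": -1}
    - {"tx": 0.177,"ty": -0.099,"tz": 0.008,"wx": 0,"wy": 0,"wz": 0,"jaw": -1}
    - {"tx": 0.177,"ty": -0.099,"tz": 0.008,"wx": 0,"wy": 0,"wz": 0,"jaw": -1}
    - {"tx": 0.177,"ty": -0.099,"tz": 0.008,"wx": 0,"wy": 0,"wz": 0,"jaw": -1}
    - {"tx": 0.177,"ty": -0.099,"tz": 0.008,"wx": 0,"wy": 0,"wz": 0,"jaw": -1}
    - {"tx": 0.177,"ty": -0.099,"tz": 0.008,"wx": 0,"wy": 0,"wz": 0,"jaw": -1}
    - {"tx": 0.177,"ty": -0.099,"tz": 0.008,"wx": 0,"wy": 0,"wz": 0,"jaw": -1}
    - {"tx": 0,"ty": 0,"tz": 0,"wx": 0,"wy": 0,"wz": 0,"jaw": -1}
    - {"tx": 0,"ty": 0,"tz": 0,"wx": 0,"wy": 0,"wz": 0,"jaw": -1}
    - {"tx": 0,"ty": 0,"tz": 0,"wx": 0,"wy": 0,"wz": 0,"jaw": -1}

```text
time: 22.35
tool_pos: [538.8, -199.6, 195.5]
tcp_rot: [1.57, 1.221, 1.793]
contact_force: [0.6, -0.1, -2.5]
grip_width: 15.9
```

```bash
python3 - <<'E'
from fin import *
rep()
s=imaging.capture("scene");crop(s,190,180,100,75,8,"pics/s9.png")
E
```

```text
22.35 [ 538.82312801 -199.61303122  195.52973551] F [ 0.55080048 -0.11862098 -2.52246706] M [-0.34459535 -0.19942304 -0.04604463] w 15.86780193611562
gauge [ 538.49061242 -198.30292331   54.62990212] lean -0.00012110828239219449 xtilt -0.00020802477137568448
```

View pics/s9.png

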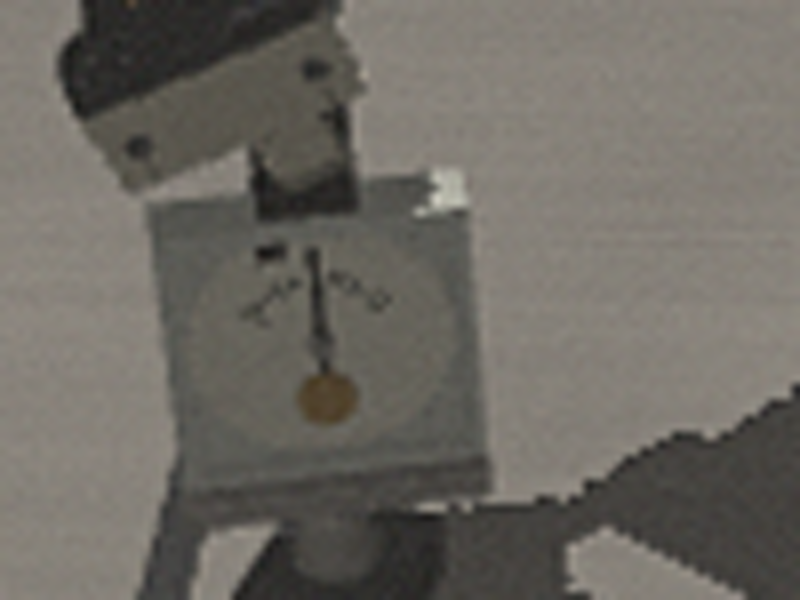

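Request:
arm_command:
  plan:
    - {"tx": 0.047,"ty": -0.017,"tz": 0,"wx": 0,"wy": 0,"wz": 0,"jaw": -1}
    - {"tx": 0.047,"ty": -0.017,"tz": 0,"wx": 0,"wy": 0,"wz": 0,"jaw": -1}
    - {"tx": 0.047,"ty": -0.017,"tz": 0,"wx": 0,"wy": 0,"wz": 0,"jaw": -1}
    - {"tx": 0.047,"ty": -0.017,"tz": 0,"wx": 0,"wy": 0,"wz": 0,"jaw": -1}
    - {"tx": 0.047,"ty": -0.017,"tz": 0,"wx": 0,"wy": 0,"wz": 0,"jaw": -1}
    - {"tx": 0,"ty": 0,"tz": 0,"wx": 0,"wy": 0,"wz": 0,"jaw": -1}
    - {"tx": 0,"ty": 0,"tz": 0,"wx": 0,"wy": 0,"wz": 0,"jaw": -1}

```text
time: 23.1
tool_pos: [538.8, -199.6, 192.9]
tcp_rot: [1.57, 1.221, 1.793]
contact_force: [0.1, 0.0, -3.6]
grip_width: 16.1
```

Request:
arm_command:
  plan:
    - {"tx": 0.047,"ty": -0.017,"tz": 0,"wx": 0,"wy": 0,"wz": 0,"jaw": -1}
    - {"tx": 0.047,"ty": -0.017,"tz": 0,"wx": 0,"wy": 0,"wz": 0,"jaw": -1}
    - {"tx": 0,"ty": 0,"tz": 0,"wx": 0,"wy": 0,"wz": 0,"jaw": -1}
    - {"tx": 0,"ty": 0,"tz": 0,"wx": 0,"wy": 0,"wz": 0,"jaw": -1}

```text
time: 23.5
tool_pos: [538.8, -199.5, 191.9]
tcp_rot: [1.57, 1.221, 1.794]
contact_force: [0.8, 0.9, -3.3]
grip_width: 15.6
```

Request:
arm_command:
  plan:
    - {"tx": 0.047,"ty": -0.017,"tz": 0,"wx": 0,"wy": 0,"wz": 0,"jaw": -1}
    - {"tx": 0.047,"ty": -0.017,"tz": 0,"wx": 0,"wy": 0,"wz": 0,"jaw": -1}
    - {"tx": 0,"ty": 0,"tz": 0,"wx": 0,"wy": 0,"wz": 0,"jaw": -1}
    - {"tx": 0,"ty": 0,"tz": 0,"wx": 0,"wy": 0,"wz": 0,"jaw": -1}

```text
time: 23.9
tool_pos: [538.9, -199.6, 191.5]
tcp_rot: [1.568, 1.221, 1.792]
contact_force: [-1.0, 0.2, 2.8]
grip_width: 16.1
```

```bash
cat >> fin.py <<'E'
def rock(T,C,a):
    M=np.eye(4);Rm=R.from_rotvec(-Og[:3,0]*a).as_matrix();M[:3,:3]=Rm;M[:3,3]=C-Rm@C;return M@T
E
python3 - <<'E'
from fin import *
G=rep()
C=np.array([538.5,-198,39.])
T=cur();rows(T,rock(T,C,.1),10)
T=rock(T,C,.1);print(T[:3,:3].T@[0,0,1])
E
```

```text
23.9 [ 538.87920298 -199.55900246  191.50132045] F [-0.99991247  0.17859304  2.82988573] M [-0.0526809   0.08681521  0.05045309] w 16.0760293314549
gauge [ 538.61329044 -198.25630177   50.60127694] lean 3.493444019688148e-05 xtilt 0.00024150127521993119
10 rows t(cm) [0.0514 0.1436 0.    ] w [-1.e-05  0.e+00 -1.e-02] mm/row 1.5 deg/row 0.57
[-9.69070014e-01  2.46784531e-01  8.37978670e-04]
```

Request:
arm_command:
  plan:
    - {"tx": 0,"ty": 0,"tz": 0,"wx": 0,"wy": 0,"wz": 0,"jaw": -1}
    - {"tx": 0,"ty": 0,"tz": 0,"wx": 0,"wy": 0,"wz": 0,"jaw": -1}
    - {"tx": 0,"ty": 0,"tz": 0,"wx": 0,"wy": 0,"wz": 0,"jaw": -1}

```text
time: 24.2
tool_pos: [538.9, -199.6, 191.4]
tcp_rot: [1.568, 1.221, 1.792]
contact_force: [-1.3, 0.5, 5.3]
grip_width: 15.9
```

Request:
arm_command:
  plan:
    - {"tx": 0.0514,"ty": 0.1436,"tz": 0,"wx": 0,"wy": 0,"wz": -0.01,"jaw": -1}
    - {"tx": 0.0514,"ty": 0.1436,"tz": 0,"wx": 0,"wy": 0,"wz": -0.01,"jaw": -1}
    - {"tx": 0.0514,"ty": 0.1436,"tz": 0,"wx": 0,"wy": 0,"wz": -0.01,"jaw": -1}
    - {"tx": 0.0514,"ty": 0.1436,"tz": 0,"wx": 0,"wy": 0,"wz": -0.01,"jaw": -1}
    - {"tx": 0.0514,"ty": 0.1436,"tz": 0,"wx": 0,"wy": 0,"wz": -0.01,"jaw": -1}
    - {"tx": 0.0514,"ty": 0.1436,"tz": 0,"wx": 0,"wy": 0,"wz": -0.01,"jaw": -1}
    - {"tx": 0.0514,"ty": 0.1436,"tz": 0,"wx": 0,"wy": 0,"wz": -0.01,"jaw": -1}
    - {"tx": 0.0514,"ty": 0.1436,"tz": 0,"wx": 0,"wy": 0,"wz": -0.01,"jaw": -1}
    - {"tx": 0.0514,"ty": 0.1436,"tz": 0,"wx": 0,"wy": 0,"wz": -0.01,"jaw": -1}
    - {"tx": 0.0514,"ty": 0.1436,"tz": 0,"wx": 0,"wy": 0,"wz": -0.01,"jaw": -1}

```text
time: 25.2
tool_pos: [535.6, -185.2, 190.7]
tcp_rot: [1.567, 1.323, 1.79]
contact_force: [-1.4, -1.6, 5.1]
grip_width: 15.9
```

```bash
python3 - <<'E'
from fin import *
rep()
E
```

```text
25.2 [ 535.64039203 -185.19656296  190.70863297] F [-1.41477153 -1.63240305  5.10598311] M [-0.4810731   0.07794437  0.02527964] w 15.923386081697126
gauge [ 538.56556642 -197.87095088   50.40398855] lean 0.10191317890048368 xtilt 0.000355007266382111
```

Request:
arm_command:
  plan:
    - {"tx": 0.0514,"ty": 0.1436,"tz": 0,"wx": 0,"wy": 0,"wz": -0.01,"jaw": -1}
    - {"tx": 0.0514,"ty": 0.1436,"tz": 0,"wx": 0,"wy": 0,"wz": -0.01,"jaw": -1}
    - {"tx": 0.0514,"ty": 0.1436,"tz": 0,"wx": 0,"wy": 0,"wz": -0.01,"jaw": -1}
    - {"tx": 0.0514,"ty": 0.1436,"tz": 0,"wx": 0,"wy": 0,"wz": -0.01,"jaw": -1}
    - {"tx": 0.0514,"ty": 0.1436,"tz": 0,"wx": 0,"wy": 0,"wz": -0.01,"jaw": -1}
    - {"tx": 0.0514,"ty": 0.1436,"tz": 0,"wx": 0,"wy": 0,"wz": -0.01,"jaw": -1}
    - {"tx": 0.0514,"ty": 0.1436,"tz": 0,"wx": 0,"wy": 0,"wz": -0.01,"jaw": -1}
    - {"tx": 0.0514,"ty": 0.1436,"tz": 0,"wx": 0,"wy": 0,"wz": -0.01,"jaw": -1}
    - {"tx": 0.0514,"ty": 0.1436,"tz": 0,"wx": 0,"wy": 0,"wz": -0.01,"jaw": -1}
    - {"tx": 0.0514,"ty": 0.1436,"tz": 0,"wx": 0,"wy": 0,"wz": -0.01,"jaw": -1}
    - {"tx": 0.0514,"ty": 0.1436,"tz": 0,"wx": 0,"wy": 0,"wz": -0.01,"jaw": -1}
    - {"tx": 0.0514,"ty": 0.1436,"tz": 0,"wx": 0,"wy": 0,"wz": -0.01,"jaw": -1}

```text
time: 26.4
tool_pos: [531.4, -167.1, 187.7]
tcp_rot: [1.567, 1.442, 1.791]
contact_force: [-0.8, -1.1, 4.7]
grip_width: 15.8
```

```bash
python3 - <<'E'
from fin import *
rep()
E
```

```text
26.4 [ 531.43599765 -167.09438584  187.69086137] F [-0.84568162 -1.13874827  4.72905375] M [-0.72662455  0.05263873  0.02868036] w 15.801053443811071
gauge [ 537.96481761 -195.9324708    49.92174522] lean 0.22088065761892162 xtilt -0.0001246558924231184
```

Request:
arm_command:
  plan:
    - {"tx": 0.0514,"ty": 0.1436,"tz": 0,"wx": 0,"wy": 0,"wz": -0.01,"jaw": -1}
    - {"tx": 0.0514,"ty": 0.1436,"tz": 0,"wx": 0,"wy": 0,"wz": -0.01,"jaw": -1}
    - {"tx": 0.0514,"ty": 0.1436,"tz": 0,"wx": 0,"wy": 0,"wz": -0.01,"jaw": -1}
    - {"tx": 0.0514,"ty": 0.1436,"tz": 0,"wx": 0,"wy": 0,"wz": -0.01,"jaw": -1}
    - {"tx": 0.0514,"ty": 0.1436,"tz": 0,"wx": 0,"wy": 0,"wz": -0.01,"jaw": -1}
    - {"tx": 0.0514,"ty": 0.1436,"tz": 0,"wx": 0,"wy": 0,"wz": -0.01,"jaw": -1}
    - {"tx": 0.0514,"ty": 0.1436,"tz": 0,"wx": 0,"wy": 0,"wz": -0.01,"jaw": -1}
    - {"tx": 0.0514,"ty": 0.1436,"tz": 0,"wx": 0,"wy": 0,"wz": -0.01,"jaw": -1}
    - {"tx": 0.0514,"ty": 0.1436,"tz": 0,"wx": 0,"wy": 0,"wz": -0.01,"jaw": -1}
    - {"tx": 0.0514,"ty": 0.1436,"tz": 0,"wx": 0,"wy": 0,"wz": -0.01,"jaw": -1}
    - {"tx": 0,"ty": 0,"tz": 0,"wx": 0,"wy": 0,"wz": 0,"jaw": -1}
    - {"tx": 0,"ty": 0,"tz": 0,"wx": 0,"wy": 0,"wz": 0,"jaw": -1}
    - {"tx": 0,"ty": 0,"tz": 0,"wx": 0,"wy": 0,"wz": 0,"jaw": -1}
    - {"tx": 0,"ty": 0,"tz": 0,"wx": 0,"wy": 0,"wz": 0,"jaw": -1}
    - {"tx": 0,"ty": 0,"tz": 0,"wx": 0,"wy": 0,"wz": 0,"jaw": -1}

```text
time: 27.9
tool_pos: [527.9, -152.2, 183.4]
tcp_rot: [1.582, 1.54, 1.805]
contact_force: [-0.6, 3.4, 1.4]
grip_width: 16.1
```

```bash
python3 - <<'E'
from fin import *
G=rep();np.save("G10.npy",G)
S=np.mean([imaging.capture("scene").astype(float) for _ in range(6)],0);np.save("s10.npy",S)
s=S.astype(np.uint8);crop(s,195,175,80,80,9,"pics/s10.png");crop(s,218,190,40,40,18,"pics/s10b.png")
rep()
E
```

```text
27.9 [ 527.8585423  -152.17331144  183.40249464] F [-0.59051352  3.36831612  1.41921322] M [ 1.09059637 -0.06360184  0.02497733] w 16.078448857787446
gauge [ 537.20813562 -193.94606999   49.15566321] lean 0.3181379319905064 xtilt -0.0009218462002935941
28.2 [ 527.8922776  -152.55283385  183.55209318] F [-0.22191801  3.99876774  0.77814218] M [ 0.92042453  0.1027613  -0.00120238] w 15.612128796026935
gauge [ 537.2797791  -194.45938481   49.34961257] lean 0.31917239273338804 xtilt -0.00090446113430879
```

View pics/s10.png

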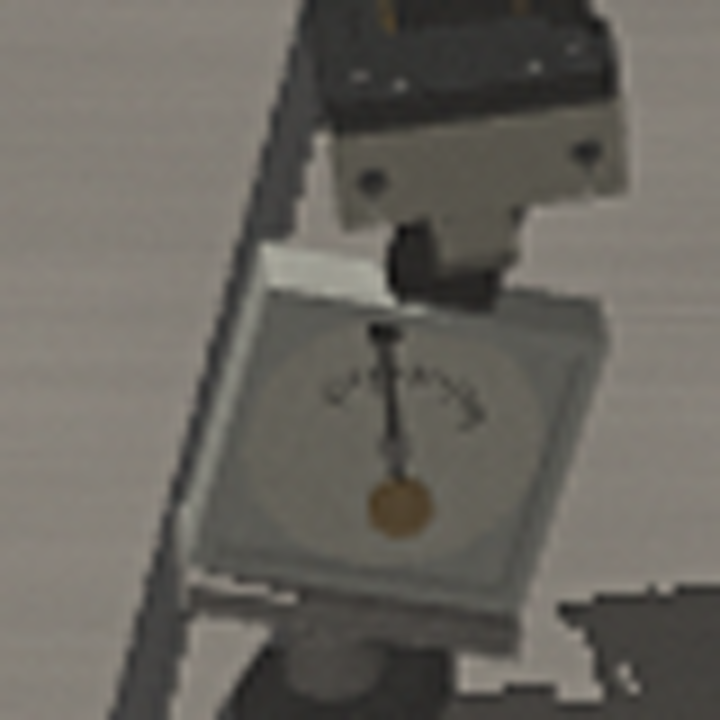

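View pics/s10b.png

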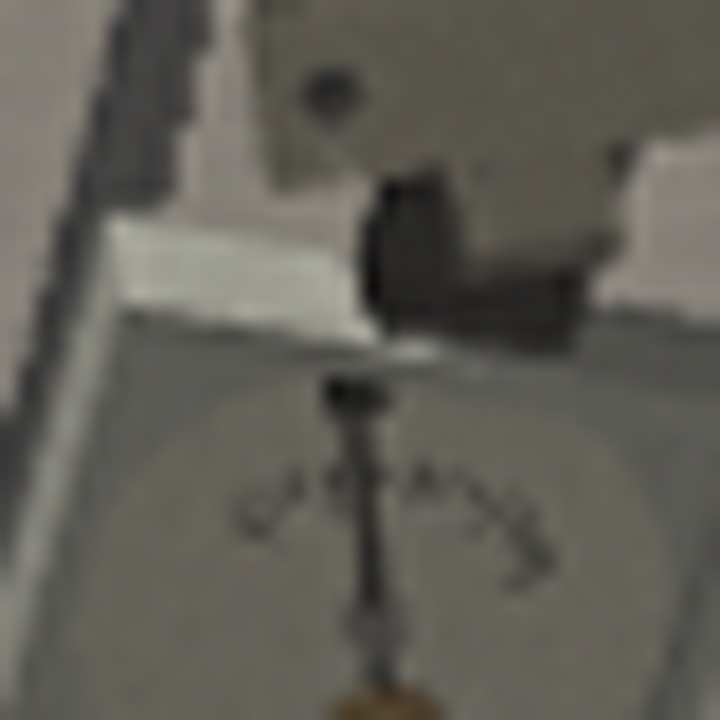

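Request:
arm_command:
  plan:
    - {"tx": 0,"ty": 0,"tz": 0,"wx": 0,"wy": 0,"wz": 0,"jaw": -1}
    - {"tx": 0,"ty": 0,"tz": 0,"wx": 0,"wy": 0,"wz": 0,"jaw": -1}
    - {"tx": 0,"ty": 0,"tz": 0,"wx": 0,"wy": 0,"wz": 0,"jaw": -1}
    - {"tx": 0,"ty": 0,"tz": 0,"wx": 0,"wy": 0,"wz": 0,"jaw": -1}
    - {"tx": 0,"ty": 0,"tz": 0,"wx": 0,"wy": 0,"wz": 0,"jaw": -1}
    - {"tx": 0,"ty": 0,"tz": 0,"wx": 0,"wy": 0,"wz": 0,"jaw": -1}
    - {"tx": 0,"ty": 0,"tz": 0,"wx": 0,"wy": 0,"wz": 0,"jaw": -1}
    - {"tx": 0,"ty": 0,"tz": 0,"wx": 0,"wy": 0,"wz": 0,"jaw": -1}

```text
time: 29.0
tool_pos: [528.1, -152.8, 183.7]
tcp_rot: [1.569, 1.541, 1.793]
contact_force: [-0.5, 2.7, 0.3]
grip_width: 15.8
```

```bash
python3 - <<'E'
from fin import *
G=rep();o=readout.get_obs();print(np.abs(o['dq']).max(),o['joint_positions'])
C=np.array([538.5,-198,51.]);print("studtop in gauge",G[:3,:3].T@(C-G[:3,3]))
S=np.load("s10.npy").mean(2);print(np.round(S[208:222,232:244]).astype(int))
E
```

```text
29.0 [ 528.06074374 -152.76882548  183.66059928] F [-0.50778056  2.73302581  0.25510427] M [ 0.69943887  0.24264806 -0.05897634] w 15.8303812656693
gauge [ 537.51695089 -194.74270328   49.48398534] lean 0.3197750244434537 xtilt -0.0005308334402874658
0.0020355084213714266 [-0.43382613  0.45338825  1.54077322  0.02554803  1.16561027 -0.66765441]
studtop in gauge [ 0.23634431 -3.6986731   0.37232599]
[[ 96 100 119 136 138 159 153  68  71  69  58  44]
 [ 86  84  81  79  81  86 103 112 133 135 103  82]
 [ 88  88  88  88  83  85  86  84  86  86  88  93]
 [ 91  94  98  92  28  36  43  71  93  92  89  87]
 [ 98  95 100  95  43  35  38  65 100  95  96  94]
 [ 98  96  97  99  78  53  68 105  99  97  97  97]
 [ 96  95  96  99  95  54  65 104  99  97  95  96]
 [ 98  97  95  98  90  56  57  96  97  87  98  95]
 [ 95  92  77  93  61  61  43  76  90  63  85  82]
 [ 86  86  72  96  75  68  51 101  84  80  84  94]
 [ 89  84 101  99  86  71  49 100  96 101 100  99]
 [ 70  93 100 100 100  86  46  92  99  97  95  94]
 [ 97  92  97  97  99  91  40  82  99  96  95  97]
 [ 97  98  97  96 100  92  43  76  99  96  96  97]]
```

Request:
arm_command:
  plan:
    - {"tx": 0.028,"ty": -0.01,"tz": 0,"wx": 0,"wy": 0,"wz": 0,"jaw": -1}
    - {"tx": 0,"ty": 0,"tz": 0,"wx": 0,"wy": 0,"wz": 0,"jaw": -1}
    - {"tx": 0,"ty": 0,"tz": 0,"wx": 0,"wy": 0,"wz": 0,"jaw": -1}
    - {"tx": 0,"ty": 0,"tz": 0,"wx": 0,"wy": 0,"wz": 0,"jaw": -1}
    - {"tx": 0,"ty": 0,"tz": 0,"wx": 0,"wy": 0,"wz": 0,"jaw": -1}
    - {"tx": 0,"ty": 0,"tz": 0,"wx": 0,"wy": 0,"wz": 0,"jaw": -1}
    - {"tx": 0,"ty": 0,"tz": 0,"wx": 0,"wy": 0,"wz": 0,"jaw": -1}
    - {"tx": 0,"ty": 0,"tz": 0,"wx": 0,"wy": 0,"wz": 0,"jaw": -1}
    - {"tx": 0,"ty": 0,"tz": 0,"wx": 0,"wy": 0,"wz": 0,"jaw": -1}
    - {"tx": 0,"ty": 0,"tz": 0,"wx": 0,"wy": 0,"wz": 0,"jaw": -1}
    - {"tx": 0,"ty": 0,"tz": 0,"wx": 0,"wy": 0,"wz": 0,"jaw": -1}

```text
time: 30.1
tool_pos: [528.1, -152.8, 183.5]
tcp_rot: [1.559, 1.541, 1.783]
contact_force: [-2.2, 4.6, 3.7]
grip_width: 16.0
```

```bash
python3 - <<'E'
from fin import *
rep()
S=np.mean([imaging.capture("scene").astype(float) for _ in range(4)],0)
crop(S.astype(np.uint8),210,180,56,56,13,"pics/s11.png")
print(np.round(S.mean(2)[209:222,232:244]).astype(int))
rep()
E
```

```text
30.1 [ 528.14939259 -152.76169165  183.51083276] F [-2.20766919  4.55944497  3.70443186] M [ 0.985107    0.57390817 -0.08926668] w 16.01552372450151
gauge [ 537.641136   -194.71827417   49.33131872] lean 0.31970798866774325 xtilt -0.00024610465919682747
[[ 83  83  81  81  82  87 105 114 125  83  87  82]
 [ 89  88  89  89  84  84  84  87  88  89  90  89]
 [ 91  92  97  74  27  38  47  73  95  92  89  89]
 [ 96  97  99  93  38  33  45  67 100  98  96  93]
 [ 96  95  98  97  78  45  89 104  99  98  98  98]
 [ 96  95  97  99  95  46  70 100  98  95  98  97]
 [ 96  95  95  97  91  48  64  81  94  81  97  96]
 [ 97  94  77  82  73  59  59  72  94  78  75  82]
 [ 96  92  82  94  62  56  54  85  77  80  86  93]
 [ 90  84 101  98  79  55  60  98  87 100  99  97]
 [ 70  96  97 101  94  53  53 107  99  99  97  89]
 [ 96  83  97  97  96  71  51 103  96  97  95  98]
 [101  97  98  98  98  74  51 100  97  95  95  96]]
30.3 [ 528.17056896 -152.75662592  183.50998824] F [-3.4745661   3.56475245  4.05350429] M [ 1.00037704  0.52256298 -0.09754801] w 15.935242833248095
gauge [ 537.66567784 -194.71383739   49.33090898] lean 0.3197181195285157 xtilt -0.00021730587345039748
```

View pics/s11.png

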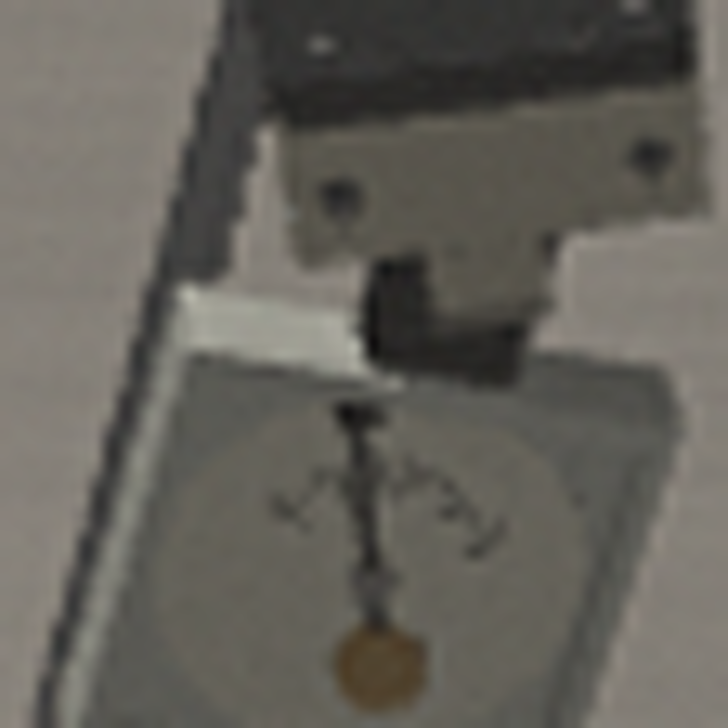

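The gauge is steady with the needle on the tab, so I'm handing in.

```bash
python3 - <<'E'
from plant import bot
print(bot.close_job())
E
```

```text
the job is handed in; nothing more can be done
None
```

I righted the gauge on the table, released it, and read the index tab at about 0.32–0.33 rad with the wrist camera. I then regripped it by the black grip, set it upright on the domed stud, rocked it about the dome to a lean of 0.32 rad, and handed in at about 30 s while still holding it. The hand-in reports no verdict.

**Last checks:**
- **Needle:** it lies on the tab in the scene picture, within about 0.5 mm by pixel centroids.
- **Lean:** steady at 0.3197 rad.
- **Stud contact:** about 8–9 N, estimated from the wrist force plus the gauge's weight. The dome is about 4 mm from the foot's middle.
- **Grip:** fingers at 16 mm on the grip, with no slip visible in the pictures.
- **Bystanders:** nothing touched that I could see, but I did not measure their positions again at the end.

**Disagreements:**
- **Index angle:** the scene-camera estimates ran from 0.31 to 0.37 rad in the later evaluations. The first rough ones, with the gauge lying down, were 0.41–0.49. I used the wrist-camera value, and the final picture agrees with it.
- **Wrist force:** it was not fully settled at hand-in. The sideways force along world x drifted to about -3.5 N, while the pose stayed still.

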